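Garlic tray over the tiled step

TASK

Put the beech tray with the garlic keeper back in its tiled bay: lift its leading edge by the dark post and rest that edge on the raised step while the rear stays down on the counter, then push the tray from behind, easing its rear up, over the step and between the rails until it meets the sprung red pad and presses it in two to four millimetres. Push gently, without ramming the step or bottoming the spring, do not carry the tray through the air, keep the keeper standing in it, and leave the tray flat on the tiles, still touching the pad, with everything else undisturbed.

Things in the scene. Friction and masses are not known exactly. Their poses are not given: they have to be found in the camera images.
- tray: Loose beech tray holding the garlic keeper: 150 mm long (own x), 160 wide (own y), walls 45 high and 8 thick, floor 8 thick; 0.4 kg (0.7 kg with the keeper, varying). Origin: centre of underside. Own +x is the leading end, towards the step, the trailing wall (-x) is plain. It starts flat on the counter. Pushed dead level from behind it binds on the step; ease the rear up while pushing.
- tray_mid (a point): Centre of the tray, 22.5 mm above its underside. Axes as the tray's.
- tray_grip (a point): Grip point of the dark wooden post on the middle of the leading wall. The post is 34 mm wide (tray y), 16 mm thick (tray x) and stands from the wall's top (45 mm above the underside) up to 89 mm; this point is in its middle, 66 mm above the underside and 67 mm ahead (+x) of the tray's centre.
- tray_lead (a point): Middle of the tray's leading bottom edge (75 mm ahead of its centre).
- tray_trail (a point): Middle of the tray's trailing bottom edge (75 mm behind its centre).
- keeper: Closed white ceramic garlic keeper, 74 mm across, 60 mm tall, about 0.3 kg, standing loose near the middle of the tray. Origin: centre of its underside.
- plinth: The raised step: fixed yellow-tiled slab 250 mm deep (own x), 270 wide (own y), 16 high. Origin: centre of underside; own +x points inwards, away from the front edge. Two steel rails 30 mm high run inwards, 190 mm apart, with flared ends from about 12 mm behind the front edge, so the tray has 15 mm to spare on each side.
- step_edge (a point): Middle of the step's top front edge, 16 mm above the counter. x points inwards along the tray's way in, y to its left.
- riser: Brass strip on the step's front face, 12 mm high, 3 mm thick. Origin: bottom middle of the strip. Pushing the tray hard against it (over 15 N) chips the tiles.
- buffer: Sprung buffer at the step's far end: a grey fixed block and, before it, a red pad (50 mm wide, centred 20 mm above the tiles) facing the tray. Origin: on the tiles, 164 mm in from the step's front edge. The pad's face lies 0 to 40 mm further in (own +x) than this: set anew each time, not reported. It yields 1 mm per 2.5 N, 9 mm at most. 4 N or more for a moment seats the tray; over 16 N harms it.
- pan: Carbon steel paella pan, 300 mm across, 45 mm high, two red handles; bystander. Origin: centre of underside.
- spatula: Beech spatula, 280 mm long, lying; bystander. Origin: centre of underside.
- mill: Black plastic pepper mill, 56 mm across, 152 mm tall; bystander. Origin: centre of underside.
- oil: Green glass oil bottle, 60 mm across, 200 mm tall; bystander. Origin: centre of underside.
- paprika: Terracotta-coloured jar with red cap, 64 mm across, 90 mm tall; bystander. Origin: centre of underside.
- tongs: Stainless tongs, 240 mm long, lying; bystander. Origin: centre of underside.
Not all that is in view belongs to the job. Of the things shaped like the tray, the beech one is meant. There is more than one size of the keeper; the job needs the larger.

How it is judged:
By the outcome, as a careful person would: the job done as asked, in the order asked, and still so for the second after the job is handed in, with the robot touching nothing.
It also fails if it takes over 72 s, if anything falls off the work surface, if the arm or the gripper's body presses on something with over 40 N, if the wrist force passes 120 N, or if a joint passes its speed limit or range.

ROBOT

A 7-joint arm with a two-finger parallel gripper is mounted at the origin on the work surface. World frame = base frame: x ahead of the robot, y to its left, z up, the work surface at z = 0. Lengths are in m, angles in rad, forces in N, time in s.
With the tool pointing down it reaches from about 0.35 to 0.9 m from the base axis. Payload 8.1 kg.
Tool frame: the origin (TCP) lies on the centre line of the jaws, within the pads' length; the fingertips stand 19 mm ahead of it and the grasp point (between the pads) is the TCP; z points along the fingers, y is the direction in which the jaws open and shut (so a half turn about z gives the same grasp; the last joint's range is limited). The gripper opens to 92 mm and grips with 3 to 60 N. Pads are 19 mm wide; open, the fingers measure 130 mm over their backs; the gripper's body (75 mm by 190 mm) begins 47 mm behind the grasp point.
Start: joints at [1.024, 0.434, 0.025, 1.573, -0.012, 1.134, -0.075], TCP at [0.268, -0.564, 0.221] pointing down, gripper open.
Joint ranges: [-2.62, 2.62], [-0.44, 2.09], [-1.27, 1.32], [0.08, 2.57], [-1.32, 4.46], [0.12, 2], [-2.74, 2.74]. Speed limits (rad/s): [2.22, 2.22, 3.01, 3.01, 3.14, 3.14, 3.14].

INTERFACE

Orientations are given as a rotation vector (axis times angle).
In Python, from cell import monitor, imaging, workorder, outline_of gives the robot as it stands.
- The arm moves only by the tool move_arm, never from a script. Its argument "series" is a list of rows, each a list of 6 numbers: the shift along the world's x, y, z in cm, then the turn, a rotation vector about the world's x, y, z in degrees. A call has 1 to 8 rows; each row shifts and turns the commanded pose from where the row before left it; what a row does not reach is not made up. A row lasts 1/10 s, in which the tool goes at most 50 mm and 8.59 degrees, less where a joint would pass 70% of its speed; a pose out of reach is approached as far as the arm can. A call with a gripper value outside its range is refused whole. "grip" is the opening, from 0 (shut) to 1 (fully open), set as the call begins (left out, the last holds). The fingers move at their own pace and stop on an object; "force" is the grip in N (left out, the last holds). Time passes only in rows, so rows that do not move let the fingers close. It gives the time, the measured TCP pose, the force and the opening at its end, in the units of the state.
- monitor.observe(): the state, without advancing time (a new reading comes with each control period).
- imaging.get_image(name): name is "scene" or "top" or "wrist"; returns a dict with "color" (420x560x3 uint8, red, green, blue), "fx", "fy", "cx", "cy" (pixels), "rvec" (rotation vector, rad) and "tvec" (3), from world to camera coordinates, as OpenCV has them; the wrist camera has in their place "mount" (4x4, takes a point from camera to tool coordinates, whose origin is the TCP and whose axes are the flange's). Camera axes: x right, y down, z forward; pixel columns grow to the right and rows downward; lengths in m; the calibration is good to about 2 mm. The wrist camera is an equidistant fisheye: a pixel r from the principal point sees the ray r / f radians off the axis. A picture is of the moment at which its call begins: read the wrist's pose just before it. There is no depth.
- workorder.sign_off(): hands the job in, once; it reports no verdict.
Trained networks look in the newest picture that a camera, given by its name, has taken for a name from the list of things; names that differ only in an ending like _2 or _b are one class to them, and where a whole thing is asked for, a point or a joint stands for the part that bears it (a point fixed in the world has none). Each returns a list of dicts, best first, with "p" (0 to 1); they miss things now and then, are a little off and sometimes report something else, mostly with a low value. They report only what shows in the picture. A call takes as long as a camera call. They do not tell look-alikes from the thing itself.
- outline_of(camera, thing): "mask" (420x560 bool, what is visible of it) and "rect" ([left, top, width, height] in pixels, round what is visible of it).
The state is a dict: "clock": time; "joints": joint angles; "dq": joint speeds; "joint_efforts": joint torques, N m; "position": TCP position; "ee_rot": TCP orientation; "force": force on the tool from outside, world axes, zero at the start; "ft_torque": the same for the moment, N m; "width": opening from 0.0 (shut) to 1.0 (fully open).
Only numpy, scipy, OpenCV 4.12 (cv2) and the standard library are available. Lean on these libraries where they do the work, as an engineer would, in place of code of your own. Each camera call takes 0.05 s, during which the arm holds its last target. There are 200 camera calls.

## Working session

There is one attempt and no reset: what is moved stays moved. The work goes in short steps, Python scripts to look and compute and a tool call to move; the robot and the scene stay as the last step left them, time stands still between calls to the robot, and variables do not carry over. Pictures are saved under pics/ and viewed, about 8 in all and at most 12, crops included, and the job is handed in when it is done.

Besides the shell and the picture viewer there is one more tool, called by a JSON object that holds its "fn" and its "kwargs", one argument or row to a line. move_arm: Moves the arm, as the interface text tells. Its arguments: {"type":"object","properties":{"series":{"type":"array"},"grip":{"type":"number"},"force":{"type":"number"}},"required":["series"]}

```bash
mkdir -p pics; ls; cat > h.py <<'E'
import numpy as np, cv2
from cell import monitor, imaging, workorder, outline_of
def pix2plane(im,uv,z):
    R=cv2.Rodrigues(np.array(im["rvec"],float))[0];t=np.array(im["tvec"],float).ravel()
    d=R.T@np.array([(uv[0]-im["cx"])/im["fx"],(uv[1]-im["cy"])/im["fy"],1]);c=-R.T@t
    return c+d*(z-c[2])/d[2]
def proj(im,P):
    K=np.array([[im["fx"],0,im["cx"]],[0,im["fy"],im["cy"]],[0,0,1.]])
    return cv2.projectPoints(np.array(P,float).reshape(-1,3),np.array(im["rvec"],float),np.array(im["tvec"],float),K,None)[0].reshape(-1,2)
def save(im,n,s=1): cv2.imwrite("pics/"+n,cv2.resize(im["color"][:,:,::-1],None,fx=s,fy=s,interpolation=cv2.INTER_CUBIC))
E
python3 - <<'E'
from h import *
import pickle
s=monitor.observe();print(s)
ims={}
for c in ["top","scene"]:
    im=imaging.get_image(c);ims[c]=im;save(im,c+"0.png",1.4)
    for t in ["tray","tray_grip","keeper","plinth","riser","buffer","pan","spatula","mill","oil","paprika","tongs"]:
        for o in outline_of(c,t)[:2]:
            m=o["mask"];yy,xx=np.nonzero(m);r=cv2.minAreaRect(np.c_[xx,yy].astype(np.float32))
            print(c,t,round(o["p"],2),o["rect"],[np.round(q,1) for q in r])
pickle.dump(ims,open("ims0.pkl","wb"))
E
```

```text
pics
{'clock': 0.0, 'joints': array([ 1.02438993,  0.43523339,  0.02497997,  1.57411218, -0.01161211,
        1.13397469, -0.07510103]), 'dq': array([-6.04150120e-04,  1.21432877e-04,  5.76130770e-04,  9.65890873e-05,
       -4.52493998e-04, -6.59633498e-04, -5.23098147e-04]), 'joint_efforts': array([ 1.49341460e-03, -6.67849231e+01,  9.85989086e-01, -3.14455712e+01,
       -6.03735773e-02,  4.27912152e-02,  1.92550501e-04]), 'position': array([ 0.26808546, -0.56400558,  0.21993275]), 'ee_rot': array([-3.06311928e+00, -6.90964085e-01,  7.52907253e-04]), 'force': array([0.55126427, 0.7000757 , 0.62316141]), 'ft_torque': array([-0.0134988 , -0.02003646, -0.00189874]), 'width': 0.9994943620750572}
top tray 0.86 [254.0, 197.2, 49.7, 53.2] [array([276. , 221.9]), array([44.4, 46.1]), np.float64(78.4)]
top tray 0.77 [314.6, 255.8, 47.6, 47.9] [array([336.2, 278. ]), array([47.4, 46.7]), np.float64(88.3)]
top tray_grip 0.78 [309.7, 256.1, 50.4, 47.4] [array([335.9, 277.6]), array([48.3, 45.7]), np.float64(85.2)]
top tray_grip 0.55 [249.7, 198.6, 53.6, 49.9] [array([275.9, 221.8]), array([45
[... 2616 characters left out ...]
ay([295.7, 212.4]), array([59.2, 46.2]), np.float64(31.6)]
scene spatula 0.57 [382.3, 232.5, 38.2, 67.8] [array([405. , 265.4]), array([23.8, 76.1]), np.float64(21.8)]
scene mill 0.58 [344.5, 262.4, 25.7, 43.5] [array([357.5, 284. ]), array([21.3, 42.9]), np.float64(15.3)]
scene oil 0.97 [375.8, 288.8, 32.3, 55.8] [array([392. , 316.5]), array([24.4, 57.8]), np.float64(21.0)]
scene paprika 0.65 [329.9, 299.3, 20.9, 36.2] [array([337.5, 318. ]), array([36., 25.]), np.float64(90.0)]
scene paprika 0.36 [264.6, 186.6, 65.4, 55.0] [array([295.6, 212.3]), array([58.2, 46.5]), np.float64(33.2)]
scene tongs 0.9 [415.0, 298.1, 63.5, 64.8] [array([447.5, 326. ]), array([20.5, 81.3]), np.float64(45.0)]
```

```bash
python3 - <<'E'
from h import *
import pickle
ims=pickle.load(open("ims0.pkl","rb"))
a=ims["top"]["color"][100:310,210:400];b=ims["scene"]["color"][120:320,150:350]
cv2.imwrite("pics/c_top.png",cv2.resize(a[:,:,::-1],None,fx=2.8,fy=2.8,interpolation=cv2.INTER_CUBIC)[:,:])
t=ims["top"]
for n,u in dict(trayA=(276,222),trayB=(336,278),plinth=(270,159.3),buf=(267,133),pan=(436,226)).items(): print(n,pix2plane(t,u,0.03))
print(proj(t,[[0.5,0,0],[0.6,0,0],[.5,.1,0]]))
print(-cv2.Rodrigues(t["rvec"])[0].T@np.ravel(t["tvec"]))
im=imaging.get_image("wrist");save(im,"w0.png",1.4);print(im["fx"],im["cx"],im["cy"],im["mount"])
E
```

```text
trayA [0.48741668 0.03275508 0.03      ]
trayB [ 0.29175905 -0.1746951   0.03      ]
plinth [0.71296694 0.05351886 0.03      ]
buf [0.80992893 0.06418757 0.03      ]
pan [ 0.47164363 -0.53031235  0.03      ]
[[285.10165781 219.30801863]
 [284.94482344 191.76093378]
 [257.19940336 219.3880344 ]]
[0.31818865 0.03842101 1.72999645]
325.19226210127806 276.0454111084415 213.84368378773485 [[ 1.64405798e-03 -9.53418720e-01 -3.01645556e-01  8.21925702e-02]
 [ 9.99998635e-01  1.51697035e-03  6.55563455e-04  1.06724008e-03]
 [-1.67439107e-04 -3.01646222e-01  9.53419912e-01 -1.65425910e-01]
 [ 0.00000000e+00  0.00000000e+00  0.00000000e+00  1.00000000e+00]]
```

View pics/c_top.png

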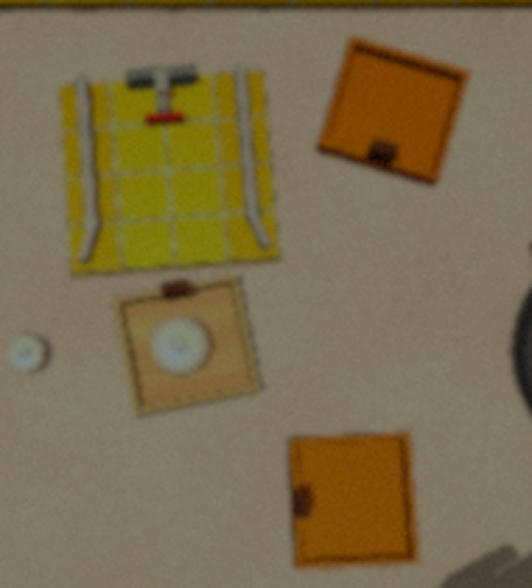

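View pics/scene0.png

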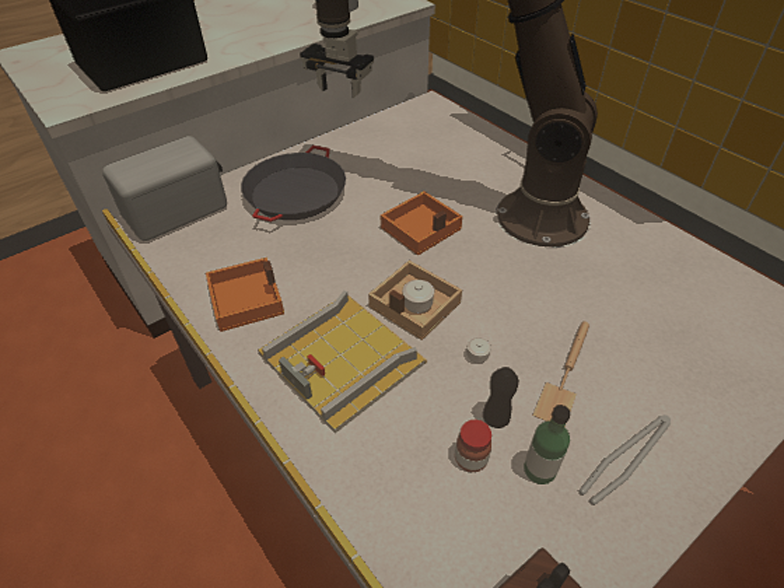

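Top view: the beech tray with the large keeper is at crop px (185,345), post towards the step. The step's front edge runs (72,275)–(280,258) and the red pad is at (165,118). The orange trays and the small keeper are decoys. I'll move above and look with the wrist camera.

{"fn": "move_arm", "kwargs": {
  "series": [
    [2.1, 3.8, 0.5, 0, 0, -1],
    [2.1, 3.8, 0.5, 0, 0, -1],
    [2.1, 3.8, 0.5, 0, 0, -1],
    [2.1, 3.8, 0.5, 0, 0, -1],
    [2.1, 3.8, 0.5, 0, 0, -1],
    [2.1, 3.8, 0.5, 0, 0, -1],
    [2.1, 3.8, 0.5, 0, 0, -1],
    [2.1, 3.8, 0.5, 0, 0, -1]
  ]
}}

```text
clock: 2.15
position: [0.437, -0.2589, 0.2612]
ee_rot: [3.105, 0.475, 0.001]
force: [1.4, -1.1, 0.9]
width: 1.001
```

{"fn": "move_arm", "kwargs": {
  "series": [
    [2.1, 3.8, 0.5, 0, 0, -1],
    [2.1, 3.8, 0.5, 0, 0, -1],
    [2.1, 3.8, 0.5, 0, 0, -1],
    [2.1, 3.8, 0.5, 0, 0, -1],
    [2.1, 3.8, 0.5, 0, 0, -1],
    [2.1, 3.8, 0.5, 0, 0, -1],
    [2.1, 3.8, 0.5, 0, 0, -1],
    [2.1, 3.8, 0.5, 0, 0, -1],
    [0, 0, 0, 0, 0, 0]
  ]
}}

```text
invalid input at $.series: expected 1 to 8 rows
```

{"fn": "move_arm", "kwargs": {
  "series": [
    [2.1, 3.8, 0.5, 0, 0, -1],
    [2.1, 3.8, 0.5, 0, 0, -1],
    [2.1, 3.8, 0.5, 0, 0, -1],
    [2.1, 3.8, 0.5, 0, 0, -1],
    [2.1, 3.8, 0.5, 0, 0, -1],
    [2.1, 3.8, 0.5, 0, 0, -1],
    [2.1, 3.8, 0.5, 0, 0, -1],
    [2.1, 3.8, 0.5, 0, 0, -1]
  ]
}}

```text
clock: 2.95
position: [0.605, 0.0451, 0.3011]
ee_rot: [3.131, 0.257, 0.001]
force: [0.1, -0.6, 0.7]
width: 1.005
```

{"fn": "move_arm", "kwargs": {
  "series": [
    [0, 0, 0, 0, 0, 0],
    [0, 0, 0, 0, 0, 0]
  ]
}}

```text
clock: 3.15
position: [0.6045, 0.0447, 0.3004]
ee_rot: [-3.131, -0.262, 0.001]
force: [-0.4, -0.6, -0.2]
width: 1.0
```

```bash
cat >> h.py <<'E'
def wrist():
    s=monitor.observe();im=imaging.get_image("wrist")
    T=np.eye(4);T[:3,:3]=cv2.Rodrigues(np.array(s["ee_rot"],float))[0];T[:3,3]=s["position"]
    return s,im,T@np.array(im["mount"])
def wplane(im,C,uv,z):
    d=np.array([uv[0]-im["cx"],uv[1]-im["cy"]]);r=np.hypot(*d);th=r/im["fx"]
    v=C[:3,:3]@np.r_[d/max(r,1e-9)*np.sin(th),np.cos(th)]
    return C[:3,3]+v*(z-C[2,3])/v[2]
def wproj(im,C,P):
    p=(np.array(P,float).reshape(-1,3)-C[:3,3])@C[:3,:3];r=np.hypot(p[:,0],p[:,1]);th=np.arctan2(r,p[:,2])
    return p[:,:2]/r[:,None]*th[:,None]*im["fx"]+[im["cx"],im["cy"]]
def box(x,y,yaw,L,W,zs):
    c,s=np.cos(yaw),np.sin(yaw)
    return [[x+c*a-s*b,y+s*a+c*b,z] for z in zs for a,b in [(L/2,W/2),(L/2,-W/2),(-L/2,-W/2),(-L/2,W/2)]]
E
python3 - <<'E'
from h import *
import pickle
s,im,C=wrist();print(s["clock"],s["position"],s["ee_rot"],s["force"],C[:3,3])
pickle.dump((s,im,C),open("w1.pkl","wb"));save(im,"w1.png",1.4)
E
```

```text
3.15 [0.6044639  0.04465063 0.30041727] [-3.13056853e+00 -2.61835974e-01  6.07068013e-04] [-0.37067742 -0.63483441 -0.24171375] [0.68600835 0.05741828 0.4658122 ]
```

View pics/w1.png

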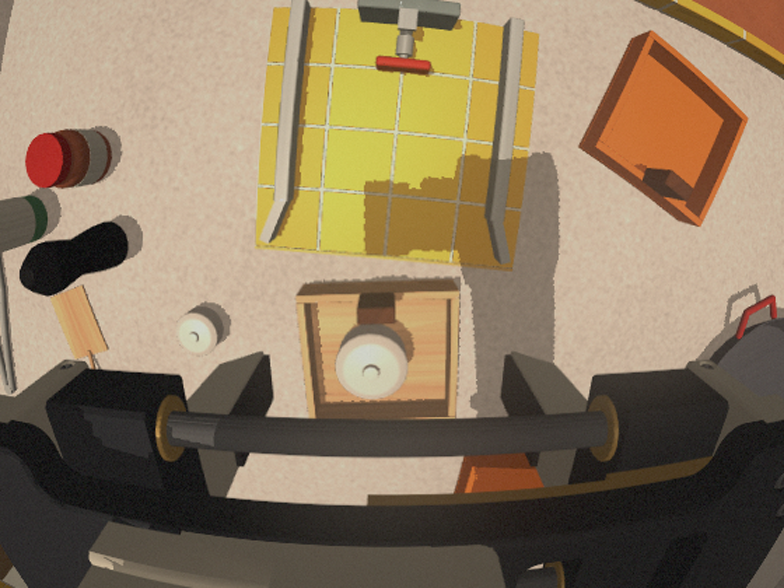

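The wrist view shows the step front corners at about (257,247) and (512,270), the tray's leading wall at about (298,293)–(460,280), and the post at (376,305). I'll fit models to these and check an overlay.

```bash
cat > fit.py <<'E'
from h import *
import pickle
s,im,C=pickle.load(open("w1.pkl","rb"))
def P(u,z): return wplane(im,C,np.array(u)/1.4,z)
fl,fr,bl,br=[P(u,.016) for u in [(257,247),(512,270),(273,8),(539,33)]]
print(fl,fr,bl,br); print("W",np.hypot(*(fl-fr)[:2]),"D",np.hypot(*(fl-bl)[:2]),np.hypot(*(fr-br)[:2]))
for a,b in [(fr,fl),(br,bl)]: d=b-a;print("yaw",np.degrees(np.arctan2(-d[0],d[1])))
for a,b in [(fl,bl),(fr,br)]: d=b-a;print("yaw",np.degrees(np.arctan2(d[1],d[0])))
tl,tr=P((298,294),.045),P((460,280),.045);d=tl-tr
print("tray",tl,tr,np.hypot(*d[:2]),"yaw",np.degrees(np.arctan2(-d[0],d[1])),"lead mid",(tl+tr)/2)
yaw=np.arctan2(-d[0],d[1])
print("keeper top",P((371,360),.066))
print("pad face px z.036",P((403,72),.036))
cv=cv2.resize(im["color"][:,:,::-1],None,fx=4,fy=4,interpolation=cv2.INTER_CUBIC)
cx,cy=((tl+tr)/2)[:2]-.075*np.array([np.cos(yaw),np.sin(yaw)]);print("tray c",cx,cy)
e=(fl+fr)/2;py=np.arctan2(-(fl-fr)[0],(fl-fr)[1]);px_,pyy=e[:2]+.125*np.array([np.cos(py),np.sin(py)])
for pts,n in [(box(cx,cy,yaw,.15,.16,[0,.045]),0),(box(px_,pyy,py,.25,.27,[.016]),1)]:
    q=(wproj(im,C,pts)*4).astype(int)
    for k in range(0,len(q),4): cv2.polylines(cv,[q[k:k+4]],True,[(255,0,0),(0,0,255)][n],1)
cv2.imwrite("pics/fit1.png",cv[640:1240,640:1440])
E
python3 fit.py
```

```text
[0.57904744 0.17457381 0.016     ] [ 0.59922519 -0.09026404  0.016     ] [0.82679258 0.19594914 0.016     ] [ 0.84879854 -0.07081552  0.016     ]
W 0.2656053977710474 D 0.24866555624806147 0.25032999065868544
yaw 4.356895513528319
yaw 4.715769612792755
yaw 4.9312412484517045
yaw 4.455886637675054
tray [0.54555924 0.12123006 0.045     ] [ 0.58588497 -0.03171827  0.045     ] 0.15817508676189812 yaw 14.770245731593432 lead mid [0.56572211 0.0447559  0.045     ]
keeper top [0.49798637 0.04054086 0.066     ]
pad face px z.036 [0.7713559 0.0563838 0.036    ]
tray c 0.493200412099987 0.025635123682439077
```

View pics/fit1.png

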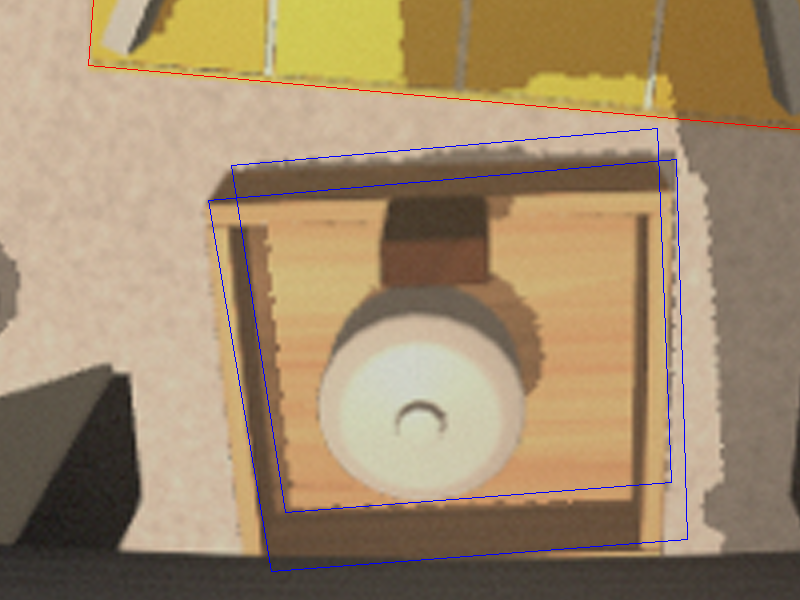

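The overlay shows the plinth fits. The tray's true top lead corners are at crop (208,202) and (675,189), so I'll refit them.

```bash
python3 - <<'E'
from h import *
import pickle
s,im,C=pickle.load(open("w1.pkl","rb"))
P=lambda u,z: wplane(im,C,(np.array(u,float)+640)/4,z)
pts=[((208,202),.045),((675,189),.045),((232,170),0),((655,160),0)]
q=[P(*a) for a in pts];print(np.round(q,4))
for a,b in [(0,1),(2,3)]:
    d=q[a]-q[b];print(np.hypot(*d[:2]),np.degrees(np.arctan2(-d[0],d[1])),(q[a]+q[b])/2)
for a,b in [((208,202),(245,552)),((675,190),(662,555))]:
    d=P(a,.045)-P(b,.045);print("side yaw",np.degrees(np.arctan2(d[1],d[0])))
print("post top",P((437,237),.089), "keeper", P((421,405),.068))
yaw=np.radians(9.0)
from scipy.optimize import least_squares
U=np.array([(np.array(p[0],float)+640)/4 for p in pts])
def f(v):
    B=np.array(box(v[0],v[1],v[2],.15,.16,[0,.045]))
    return (wproj(im,C,B[[4,5,0,1]])-U).ravel()
r=least_squares(f,[.49,.03,.15]);print(r.x,np.degrees(r.x[2]),r.fun.round(1))
x,y,t=r.x;c,sn=np.cos(t),np.sin(t)
e=np.array([.5891,.0422]);p=np.radians(4.55);u=np.array([np.cos(p),np.sin(p)]);n=np.array([-u[1],u[0]])
for nm,w in dict(lead=(x+.075*c,y+.075*sn),c=(x,y),grip=(x+.067*c,y+.067*sn)).items():
    d=np.array(w)-e;print(nm,np.round(w,4),"in-step frame",d@u,d@n)
k=P((421,405),.068)[:2]-[x,y];print("keeper in tray",k@[c,sn],k@[-sn,c])
print("pad",(P((0,0),.036)*0)[:0],(wplane(im,C,np.array([403,72])/1.4,.036)[:2]-e)@u)
E
```

```text
[[ 0.5446  0.1223  0.045 ]
 [ 0.5759 -0.0341  0.045 ]
 [ 0.5436  0.1216  0.    ]
 [ 0.5739 -0.034   0.    ]]
0.15957474402129834 11.306501485231934 [0.56028891 0.0441003  0.045     ]
0.15853396889481947 11.032955083974352 [0.55874797 0.04376579 0.        ]
side yaw 11.228789852970008
side yaw 11.221154083310738
post top [0.56013847 0.04435905 0.089     ] keeper [0.49288201 0.03933531 0.068     ]
[0.48598695 0.02940271 0.19520218] 11.18426105831533 [-0.1  0.4  0.1  0.6 -0.5 -0.4  0.5 -0.7]
lead [0.5596 0.044 ] in-step frame -0.029305496514047 0.0040877377289952185
c [0.486  0.0294] in-step frame -0.10380328595681783 -0.004577097418922441
grip [0.5517 0.0424] in-step frame -0.03725192738794262 0.003163488646550679
keeper in tray 0.008690687571210607 0.008406563511051733
pad [] 0.1828067088645058
```

{"fn": "move_arm", "kwargs": {
  "series": [
    [-2.6, -0.1, -3.5, 0, 0, 0.8],
    [-2.7, -0.1, -3.5, 0, 0, 0.8],
    [0, 0, -4, 0, 0, 0],
    [0, 0, -4, 0, 0, 0],
    [0, 0, -4, 0, 0, 0],
    [0, 0, -2.5, 0, 0, 0],
    [0, 0, -1.6, 0, 0, 0],
    [0, 0, 0, 0, 0, 0]
  ],
  "grip": 0.7
}}

```text
clock: 4.0
position: [0.5493, 0.0393, 0.0678]
ee_rot: [3.126, 0.298, -0.007]
force: [-0.6, -0.3, 0.5]
width: 0.696
```

{"fn": "move_arm", "kwargs": {
  "series": [
    [0, 0, 0, 0, 0, 0],
    [0, 0, 0, 0, 0, 0],
    [0, 0, 0, 0, 0, 0],
    [0, 0, 0, 0, 0, 0]
  ],
  "grip": 0.2,
  "force": 15
}}

```text
clock: 4.4
position: [0.5521, 0.0425, 0.0708]
ee_rot: [-3.126, -0.302, -0.003]
force: [0.3, 6.1, 2.1]
width: 0.399
```

{"fn": "move_arm", "kwargs": {
  "series": [
    [0, 0, 0, 0, 0, 0],
    [0, 0, 0, 0, 0, 0],
    [0, 0, 0, 0, 0, 0]
  ]
}}

```text
clock: 4.7
position: [0.5521, 0.0429, 0.0708]
ee_rot: [-3.126, -0.303, -0.003]
force: [-0.9, 4.2, 6.1]
width: 0.369
```

```bash
python3 - <<'E'
from h import *
import pickle
s,im,C=wrist();print(s["clock"],s["position"],s["ee_rot"],s["force"],s["width"])
pickle.dump((s,im,C),open("w2.pkl","wb"));save(im,"w2.png",1.4)
E
```

```text
4.7 [0.55206767 0.0429177  0.07078593] [-3.12572674 -0.30279573 -0.00320567] [-0.88525338  4.2302223   6.13892317] 0.36913950123956457
```

View pics/w2.png

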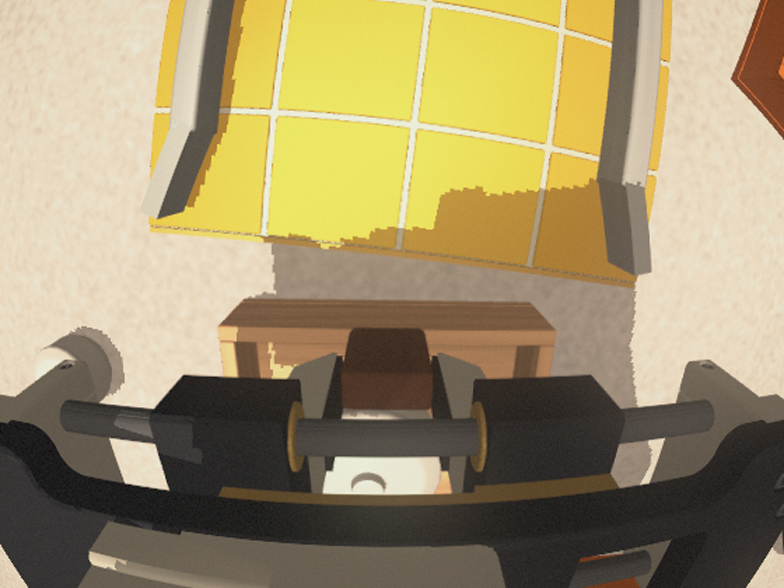

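Post gripped (34 mm). Now I'll lift the leading edge about the trailing edge.

{"fn": "move_arm", "kwargs": {
  "series": [
    [0, 0, 0, 0, 0, 0],
    [-0.2, -0.04, 0.55, 0.4, -2.1, 0],
    [-0.25, -0.05, 0.55, 0.4, -2.1, 0],
    [-0.3, -0.06, 0.5, 0.4, -2.1, 0],
    [-0.35, -0.06, 0.5, 0.4, -2.1, 0],
    [0, 0, 0, 0, 0, 0]
  ],
  "force": 30
}}

```text
clock: 5.35
position: [0.5396, 0.0393, 0.0913]
ee_rot: [-3.105, -0.3, -0.234]
force: [0.6, 1.9, -3.6]
width: 0.366
```

```bash
python3 - <<'E'
from h import *
import pickle
s,im,C=wrist();print(s["clock"],s["position"],s["ee_rot"],s["force"],s["width"])
a=im["color"][:,:,::-1][130:340,80:480]
b=imaging.get_image("scene");pickle.dump(b,open("s2.pkl","wb"))
b=b["color"][:,:,::-1][170:300,200:350]
cv2.imwrite("pics/m3.png",cv2.resize(b,(800,693),interpolation=cv2.INTER_CUBIC)[:600])
E
```

```text
5.35 [0.53955987 0.03934654 0.09130031] [-3.10484205 -0.29962737 -0.23374164] [ 0.58297207  1.94345621 -3.56693872] 0.3660646192102649
```

View pics/m3.png

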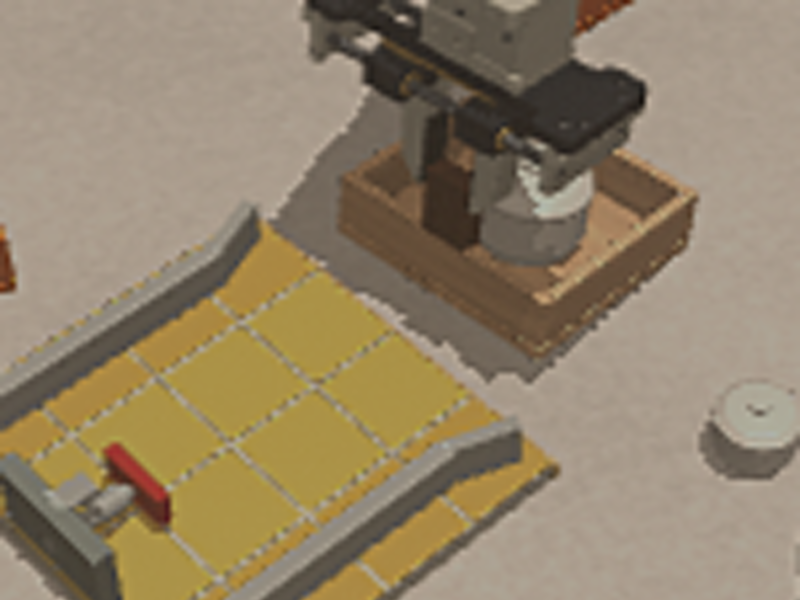

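{"fn": "move_arm", "kwargs": {
  "series": [
    [0.6, 0.04, 0, 0, 0, -1.1],
    [0.9, 0.05, 0, 0, 0, -1.1],
    [0.9, 0.05, 0, 0, 0, -1.1],
    [0.9, 0.05, 0, 0, 0, -1.1],
    [0.9, 0.05, 0, 0, 0, -1.1],
    [0.9, 0.05, 0, 0, 0, -1.1],
    [0, 0, 0, 0, 0, 0],
    [0, 0, 0, 0, 0, 0]
  ]
}}

```text
clock: 6.25
position: [0.5933, 0.0427, 0.0916]
ee_rot: [-3.124, -0.121, -0.239]
force: [2.8, -0.1, -1.4]
width: 0.366
```

```bash
python3 - <<'E'
from h import *
import pickle
s,im,C=wrist();print(s["clock"],s["position"],s["ee_rot"],s["force"],s["width"])
a=im["color"][:,:,::-1][100:350,40:520]
b=imaging.get_image("scene")["color"][:,:,::-1][170:300,200:350]
cv2.imwrite("pics/m4.png",np.vstack([cv2.resize(a,(576,300),interpolation=cv2.INTER_CUBIC),cv2.resize(b[:78],(576,300),interpolation=cv2.INTER_CUBIC)]))
E
```

```text
6.25 [0.59326449 0.04271581 0.0916247 ] [-3.12445139 -0.12057977 -0.2391261 ] [ 2.76786673 -0.14144907 -1.37543314] 0.3662052874424371
```

View pics/m4.png

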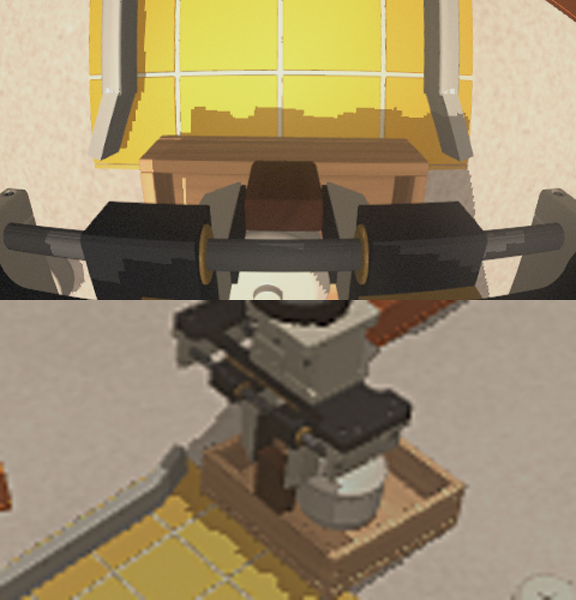

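Lead edge is over the step, centred and aligned. I'll lower it onto the step, release and back out along the tool axis.

{"fn": "move_arm", "kwargs": {
  "series": [
    [0.02, 0, -0.17, 0, 0.6, 0],
    [0.02, 0, -0.17, 0, 0.6, 0],
    [0, 0, 0, 0, 0, 0],
    [0, 0, 0, 0, 0, 0]
  ]
}}

```text
clock: 6.75
position: [0.5928, 0.0425, 0.0878]
ee_rot: [-3.126, -0.12, -0.203]
force: [5.2, 1.1, 0.6]
width: 0.368
```

{"fn": "move_arm", "kwargs": {
  "series": [
    [0, 0, 0, 0, 0, 0],
    [0, 0, 0, 0, 0, 0],
    [0, 0, 0, 0, 0, 0],
    [0, 0, 0, 0, 0, 0]
  ],
  "grip": 0.65
}}

```text
clock: 7.15
position: [0.5912, 0.0422, 0.0871]
ee_rot: [-3.127, -0.121, -0.199]
force: [0.3, -1.0, 0.1]
width: 0.639
```

{"fn": "move_arm", "kwargs": {
  "series": [
    [-0.12, 0, 1, 0, 0, 0],
    [-0.25, 0, 2, 0, 0, 0],
    [-0.45, 0, 4, 0, 0, 0],
    [-0.5, 0, 4.5, 0, 1, 0],
    [-1, 0, 4.5, 0, 2, 0],
    [-1, 0, 4.5, 0, 3, 0],
    [0, 0, 0, 0, 0, 0]
  ]
}}

```text
clock: 7.85
position: [0.5607, 0.043, 0.2998]
ee_rot: [-3.128, -0.12, -0.05]
force: [0.3, 0.0, -0.4]
width: 0.653
```

```bash
python3 - <<'E'
from h import *
import pickle
s,im,C=wrist();print(s["clock"],s["position"],s["ee_rot"],s["force"],s["width"],s["joints"])
pickle.dump((s,im,C),open("w5.pkl","wb"))
cv2.imwrite("pics/w5.png",cv2.resize(im["color"][:,:,::-1][90:390,80:480],(800,600),interpolation=cv2.INTER_CUBIC))
E
```

```text
7.85 [0.56066169 0.04303326 0.29979868] [-3.12775686 -0.11994064 -0.04982118] [ 0.25336177  0.04381735 -0.41167876] 0.6527025528156328 [ 0.01019917  0.27182584 -0.22881523  1.62062566  0.05891012  1.22313131
 -1.7227835 ]
```

View pics/w5.png

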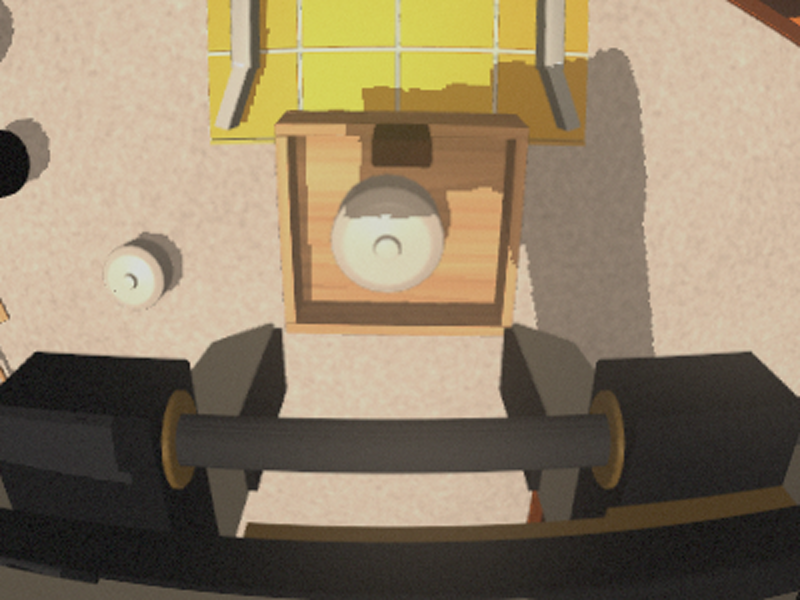

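Tray now rests with its lead on the step, square between the rails, with the keeper standing (crop px ~(388,235)). Now I'll locate the rear wall.

```bash
python3 - <<'E'
from h import *
import pickle
s,im,C=pickle.load(open("w5.pkl","rb"))
P=lambda u,z: wplane(im,C,np.array(u,float)/2+[80,90],z)
e=np.array([.5891,.0422]);p=np.radians(4.55);u=np.array([np.cos(p),np.sin(p)]);n=np.array([-u[1],u[0]])
for nm,px,z in [("rearL",(287,333),.0447),("rearR",(515,333),.0447),("leadL",(276,124),.063),("leadR",(528,126),.063),("keeper",(388,243),.077),("stepL",(211,142),.016),("stepR",(585,144),.016)]:
    q=P(px,z);d=q[:2]-e;print(nm,q.round(4),"step frame",(d@u).round(4),(d@n).round(4))
E
```

```text
rearL [0.4498 0.1109 0.0447] step frame -0.1334 0.0796
rearR [ 0.463  -0.0512  0.0447] step frame -0.1331 -0.0831
leadL [0.5987 0.1204 0.063 ] step frame 0.0157 0.0772
leadR [ 0.6102 -0.0376  0.063 ] step frame 0.0147 -0.0812
keeper [0.5308 0.0443 0.077 ] step frame -0.0579 0.0068
stepL [0.5787 0.1762 0.016 ] step frame 0.0003 0.1344
stepR [ 0.5988 -0.0906  0.016 ] step frame -0.0009 -0.1331
```

{"fn": "move_arm", "kwargs": {
  "series": [
    [-1.2, -0.16, 0, -0.14, 1.8, 0],
    [-1.2, -0.16, 0, 0, 0, 8.2],
    [-1.2, -0.16, 0, 0, 0, 8.2],
    [-1.2, -0.16, 0, 0, 0, 8.2],
    [-1.2, -0.16, 0, 0, 0, 8.2],
    [-1.2, -0.16, 0, 0, 0, 8.2],
    [-1.2, -0.16, 0, 0, 0, 8.2],
    [-1.2, -0.16, 0, 0, 0, 8.2]
  ],
  "grip": 0.2
}}

```text
clock: 8.7
position: [0.4612, 0.0294, 0.2916]
ee_rot: [-2.687, -1.619, 0.02]
force: [-0.4, -0.6, 0.0]
width: 0.2
```

{"fn": "move_arm", "kwargs": {
  "series": [
    [-0.3, 0, -2, 0, 0, 8.2],
    [0, 0, -4, 0, 0, 8.2],
    [0, 0, -4, 0, 0, 8.2],
    [0, 0, -4, 0, 0, 8.2],
    [0, 0, -2, 0.28, -3.5, 0],
    [0, 0, -2, 0.28, -3.5, 0],
    [0, 0, 0, 0, 0, 0],
    [0, 0, 0, 0, 0, 0]
  ]
}}

```text
clock: 9.5
position: [0.459, 0.0294, 0.1125]
ee_rot: [2.074, 2.247, 0.117]
force: [1.4, -0.1, -0.0]
width: 0.2
```

```bash
python3 - <<'E'
from h import *
import pickle
s,im,C=wrist();print(s["clock"],s["position"],s["ee_rot"],s["force"],s["width"],s["joints"])
R=cv2.Rodrigues(s["ee_rot"])[0];print(R.round(3))
pickle.dump((s,im,C),open("w6.pkl","wb"));save(im,"w6.png",1.4)
E
```

```text
9.5 [0.45896514 0.02942728 0.11254438] [2.07444916 2.24690374 0.11700496] [ 1.41036919 -0.0902158  -0.04051213] 0.2001770726282491 [ 0.16203727  0.28410044 -0.42850558  2.16009528  0.24495858  0.6267854
 -0.35703038]
[[-0.079  0.991  0.111]
 [ 0.997  0.08   0.001]
 [-0.008  0.111 -0.994]]
```

View pics/w6.png

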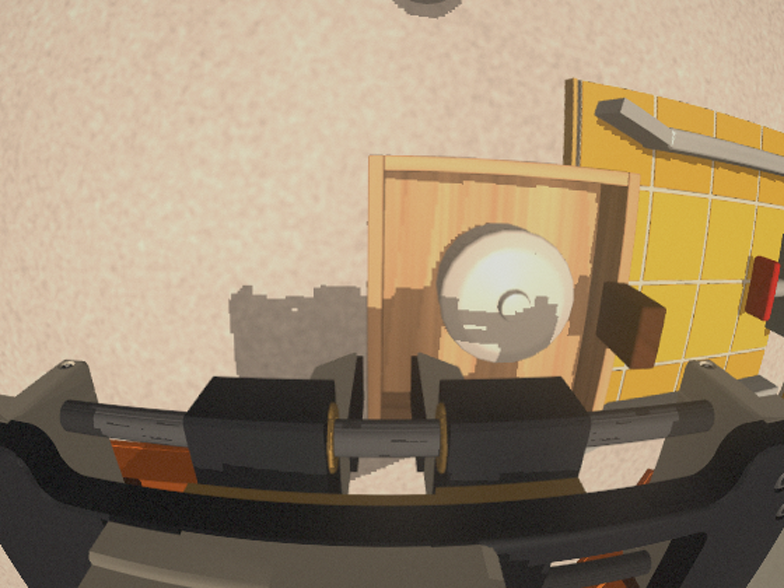

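```bash
python3 - <<'E'
from h import *
import pickle
s,im,C=pickle.load(open("w6.pkl","rb"))
e=np.array([.5891,.0422]);p=np.radians(4.55);u=np.array([np.cos(p),np.sin(p)]);n=np.array([-u[1],u[0]])
for nm,px,z in [("outer",(369,180),.0447),("outer2",(368,340),.0447),("inner",(384,180),.0457),("inner2",(383,340),.0457),("lead",(640,175),.063),("keeper knob",(515,303),.077)]:
    q=wplane(im,C,np.array(px)/1.4,z);d=q[:2]-e;print(nm,q.round(4),(d@u).round(4),(d@n).round(4))
d=s["position"][:2]-e;print("tcp",d@u,d@n)
E
```

```text
outer [0.4528 0.0994 0.0447] -0.1313 0.0679
outer2 [0.4585 0.0127 0.0447] -0.1325 -0.0191
inner [0.4603 0.1    0.0457] -0.1238 0.0679
inner2 [0.4667 0.0134 0.0457] -0.1243 -0.019
lead [0.6001 0.1214 0.063 ] 0.0173 0.0781
keeper knob [0.5264 0.048  0.077 ] -0.062 0.0107
tcp -0.13073798714178458 -0.002408994057186222
```

{"fn": "move_arm", "kwargs": {
  "series": [
    [0.1, 0.03, -2, 0, 0, 0],
    [0.1, 0, -2, 0, 0, 0],
    [0.1, 0, -1.5, 0, 0, 0],
    [0, 0, -1, 0, 0, 0],
    [0, 0, -0.9, 0, 0, 0],
    [0, 0, 0, 0, 0, 0]
  ]
}}

```text
clock: 10.15
position: [0.4627, 0.0298, 0.038]
ee_rot: [2.074, 2.246, 0.119]
force: [-0.8, 0.1, -0.2]
width: 0.198
```

{"fn": "move_arm", "kwargs": {
  "series": [
    [0, 0, 0, 0, 0, 0],
    [0, 0, 0, 0, 0, 0],
    [0, 0, 0, 0, 0, 0],
    [0, 0, 0, 0, 0, 0]
  ],
  "grip": 0.02,
  "force": 15
}}

```text
clock: 10.55
position: [0.4617, 0.0295, 0.0384]
ee_rot: [2.074, 2.246, 0.118]
force: [-6.3, -0.3, 2.9]
width: 0.068
```

{"fn": "move_arm", "kwargs": {
  "series": [
    [0, 0, 0, 0, 0, 0],
    [0, 0, 0, 0, 0, 0]
  ]
}}

```text
clock: 10.75
position: [0.4617, 0.0295, 0.0384]
ee_rot: [2.074, 2.246, 0.118]
force: [-5.3, -0.3, 3.3]
width: 0.073
```

```bash
python3 - <<'E'
from h import *
import pickle
s,im,C=wrist();print(s["clock"],s["position"],s["ee_rot"],s["force"],s["ft_torque"],s["width"])
cv2.imwrite("pics/w7.png",cv2.resize(im["color"][:,:,::-1][90:390,150:550],(800,600),interpolation=cv2.INTER_CUBIC))
E
```

```text
10.75 [0.46170532 0.02951985 0.03838678] [2.0743426  2.24573269 0.11799392] [-5.30974904 -0.26332542  3.25890706] [-0.01425641  1.25523978 -0.01261825] 0.0726326055617159
```

View pics/w7.png

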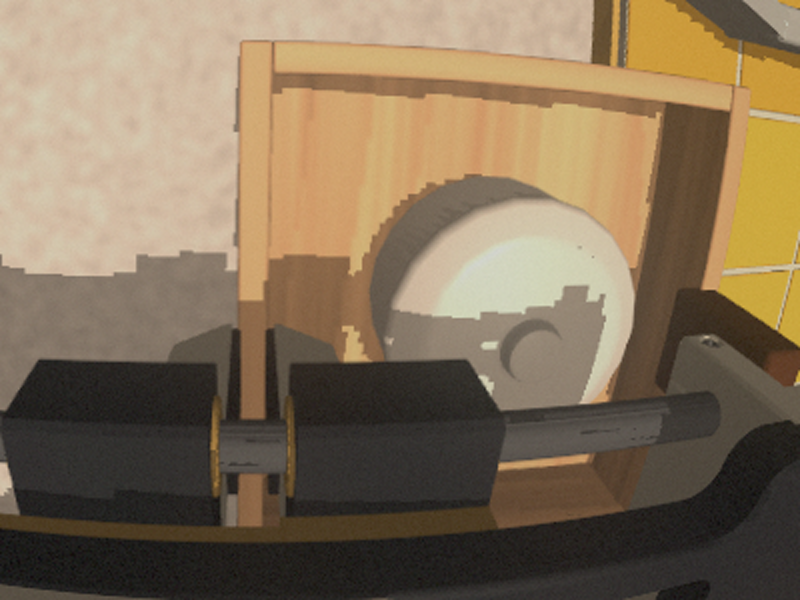

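Rear wall gripped, keeper clear of the finger. Now push in while easing the rear up, with the lead staying on the step.

{"fn": "move_arm", "kwargs": {
  "series": [
    [0.2, 0.02, 0.15, -0.05, 0.6, 0],
    [0.3, 0.02, 0.15, -0.05, 0.6, 0],
    [0.4, 0.03, 0.15, -0.05, 0.6, 0],
    [0.4, 0.03, 0.15, -0.05, 0.6, 0],
    [0.4, 0.03, 0.15, -0.05, 0.6, 0],
    [0.5, 0.04, 0.15, -0.05, 0.6, 0],
    [0.5, 0.04, 0.15, -0.05, 0.6, 0],
    [0.5, 0.04, 0.15, -0.05, 0.6, 0]
  ]
}}

```text
clock: 11.6
position: [0.4937, 0.032, 0.05]
ee_rot: [2.115, 2.291, 0.021]
force: [-3.8, -1.4, 0.9]
width: 0.019
```

```bash
python3 - <<'E'
from h import *
import pickle
s,im,C=wrist();print(s["clock"],s["position"],s["force"],s["ft_torque"],s["width"])
a=cv2.resize(im["color"][:,:,::-1][90:390,150:550],(560,420),interpolation=cv2.INTER_CUBIC)
pickle.dump((s,im,C),open("w8.pkl","wb"))
b=imaging.get_image("scene")["color"][:,:,::-1][170:300,210:340]
b=cv2.resize(b,(240,240),interpolation=cv2.INTER_CUBIC)
o=np.zeros((420,800,3),np.uint8);o[:,:560]=a;o[:240,560:]=b
cv2.imwrite("pics/w8.png",o)
E
```

```text
11.6 [0.493678   0.03200425 0.05004107] [-3.80200019 -1.39881176  0.87623989] [-0.07249498  0.80919362  0.01287992] 0.01884531446954594
```

View pics/w8.png

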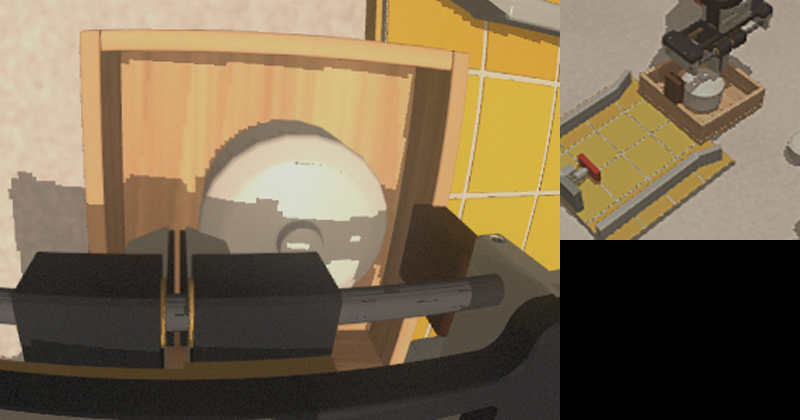

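```bash
python3 - <<'E'
from h import *
import pickle
s,im,C=pickle.load(open("w8.pkl","rb"))
e=np.array([.5891,.0422]);p=np.radians(4.55);u=np.array([np.cos(p),np.sin(p)]);n=np.array([-u[1],u[0]])
for nm,px,zz in [("outer",(81,60),(.045,.06)),("outer_low",(90,220),(.045,.06)),("inner",(102,60),(.045,.06)),("lead outer",(466,80),(.055,.063)),("knob",(300,232),(.07,.085)),("stepedge",(368,20),(.016,.016)),("fingergap top",(177,232),(.04,.05,.06)),("keeper back",(200,200),(.07,))]:
  for z in zz:
    q=wplane(im,C,np.array(px,float)/1.4+[150,90],z);d=q[:2]-e;print(nm,z,q.round(4),(d@u).round(4),(d@n).round(4))
d=s["position"][:2]-e;print("tcp",d@u,d@n)
E
```

```text
outer 0.045 [0.4532 0.1008 0.045 ] -0.1308 0.0692
outer 0.06 [0.4559 0.102  0.06  ] -0.128 0.0701
outer_low 0.045 [0.4587 0.0365 0.045 ] -0.1305 0.0046
outer_low 0.06 [0.4609 0.0433 0.06  ] -0.1278 0.0113
inner 0.045 [0.4612 0.1012 0.045 ] -0.1228 0.069
inner 0.06 [0.4632 0.1023 0.06  ] -0.1208 0.0699
lead outer 0.055 [0.6076 0.1113 0.055 ] 0.0239 0.0675
lead outer 0.063 [0.6014 0.1115 0.063 ] 0.0177 0.0681
knob 0.07 [0.5377 0.0481 0.07  ] -0.0508 0.01
knob 0.085 [0.5321 0.0549 0.085 ] -0.0558 0.0172
stepedge 0.016 [0.5757 0.13   0.016 ] -0.0064 0.0886
stepedge 0.016 [0.5757 0.13   0.016 ] -0.0064 0.0886
fingergap top 0.04 [0.495  0.0315 0.04  ] -0.0946 -0.0032
fingergap top 0.05 [0.4944 0.0362 0.05  ] -0.0949 0.0015
fingergap top 0.06 [0.4937 0.0409 0.06  ] -0.0952 0.0063
keeper back 0.07 [0.4999 0.0582 0.07  ] -0.0876 0.023
tcp -0.09593009169249046 -0.002593879644487919
```

The grip slipped: the picture shows the wall at px 90 and the fingers at 175, inside the tray near the keeper. The tray hasn't moved and still rests on the step. I'll back out and push from behind with closed fingers instead.

{"fn": "move_arm", "kwargs": {
  "series": [
    [-0.4, -0.03, 0, 0, 0, 0],
    [-0.4, -0.03, 0.2, 0, 0, 0],
    [0, 0, 2, 0, 0, 0],
    [0, 0, 4, 0, 0, 0],
    [-0.5, 0, 4, -0.12, 1.6, 0],
    [-0.6, -0.05, 3, 0, 0, -8.2],
    [-0.6, -0.05, 0, 0, 0, -8.2],
    [-0.6, -0.05, 0, 0, 0, -8.2]
  ],
  "grip": 0.0
}}

```text
clock: 12.5
position: [0.4637, 0.0303, 0.1837]
ee_rot: [2.573, 1.789, -0.005]
force: [-0.3, 1.1, -0.4]
width: 0.005
```

{"fn": "move_arm", "kwargs": {
  "series": [
    [-0.5, -0.03, 0, 0, 0, -8.2],
    [-0.5, -0.03, 0, 0, 0, -8.2],
    [-0.5, -0.03, 0, 0, 0, -8.2],
    [-0.5, -0.03, 0, 0, 0, -8.2],
    [-0.5, -0.03, 0, 0, 0, -8.2],
    [-0.5, -0.03, 0, 0, 0, -8.2],
    [0, 0, 0, 0, 0, -8.2],
    [0, 0, 0, 0, 0, -8.2]
  ]
}}

```text
clock: 13.3
position: [0.433, 0.0284, 0.1825]
ee_rot: [3.138, 0.111, -0.011]
force: [-0.0, 0.8, -0.4]
width: 0.005
```

{"fn": "move_arm", "kwargs": {
  "series": [
    [0, 0, 0, 0, 0, 0],
    [0, 0, 0, 0, 0, 0]
  ]
}}

```text
clock: 13.5
position: [0.4333, 0.0285, 0.1824]
ee_rot: [3.137, 0.127, -0.011]
force: [1.0, -0.7, 1.0]
width: 0.002
```

```bash
python3 - <<'E'
from h import *
import pickle
s,im,C=wrist();print(s["clock"],s["position"],s["force"],s["width"])
R=cv2.Rodrigues(s["ee_rot"])[0];print(R.round(3))
pickle.dump((s,im,C),open("w9.pkl","wb"))
cv2.imwrite("pics/w9.png",cv2.resize(im["color"][:,:,::-1][0:300,80:480],(800,600),interpolation=cv2.INTER_CUBIC))
E
```

```text
13.5 [0.43328366 0.02853739 0.18243608] [ 1.00853898 -0.66865647  0.98632802] 0.0015216796571922153
[[ 0.997  0.081 -0.007]
 [ 0.081 -0.997 -0.002]
 [-0.007  0.002 -1.   ]]
```

View pics/w9.png

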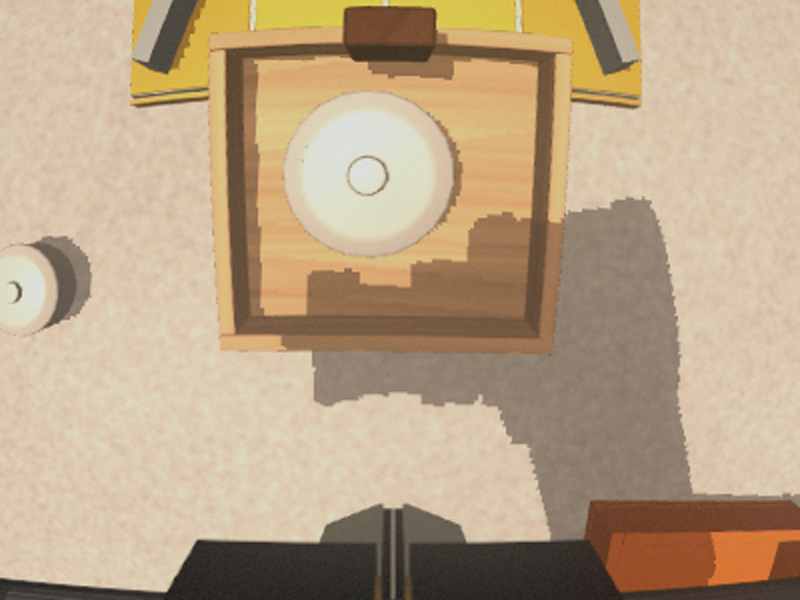

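{"fn": "move_arm", "kwargs": {
  "series": [
    [0, 0, -4, 0, 0, 0],
    [0, 0, -4, 0, 0, 0],
    [0, 0, -3.5, 0, 0, 0],
    [0, 0, -2.6, 0, 0, 0],
    [0.5, 0.04, 0, 0, 0, 0],
    [0.5, 0.04, 0, 0, 0, 0],
    [0, 0, 0, 0, 0, 0]
  ],
  "force": 40
}}

```text
clock: 14.25
position: [0.4458, 0.0296, 0.0428]
ee_rot: [3.138, 0.121, -0.007]
force: [0.9, -0.7, 0.0]
width: 0.005
```

{"fn": "move_arm", "kwargs": {
  "series": [
    [0.3, 0.02, 0, 0, 0, 0],
    [0.3, 0.02, 0, 0, 0, 0],
    [0.3, 0.02, 0.05, 0, 0, 0]
  ]
}}

```text
clock: 14.55
position: [0.4532, 0.0299, 0.0425]
ee_rot: [3.138, 0.12, -0.01]
force: [0.3, -0.2, 0.3]
width: 0.007
```

{"fn": "move_arm", "kwargs": {
  "series": [
    [0.3, 0.02, 0.1, 0, 0, 0],
    [0.3, 0.02, 0.1, 0, 0, 0]
  ]
}}

```text
clock: 14.75
position: [0.4588, 0.0302, 0.0441]
ee_rot: [3.137, 0.12, -0.012]
force: [-0.2, 0.9, 0.9]
width: 0.004
```

```bash
cat > chk.py <<'E'
from h import *
import sys,pickle
e=np.array([.5891,.0422]);p=np.radians(4.55);u=np.array([np.cos(p),np.sin(p)]);n=np.array([-u[1],u[0]])
s=monitor.observe();d=s["position"][:2]-e
print("clk",s["clock"],"tcp",s["position"].round(4),"step",(d@u).round(4),(d@n).round(4),"F",s["force"].round(2),"T",s["ft_torque"].round(2),"w",round(s["width"],3))
from scipy.optimize import minimize
def seg(im,scene):
    h=cv2.cvtColor(im["color"],cv2.COLOR_RGB2HSV)
    return h
s,im,C=wrist()
pickle.dump((s,im,C),open(sys.argv[1]+".pkl","wb"))
for o in outline_of("wrist","tray")[:2]:
    m=o["mask"];print("p",round(o["p"],2),np.round(o["rect"]))
    for c in (180,200,330,360,380):
        r=np.nonzero(m[:,c])[0]
        if len(r):
            for rr,z in ((r.min(),.063),(r.max(),.045)):
                q=wplane(im,C,(c,rr),z)[:2]-e;print("  col",c,"row",rr,"z",z,"along",(q@u).round(4),"lat",(q@n).round(4))
E
python3 chk.py k1
```

```text
clk 14.75 tcp [0.4588 0.0302 0.0441] step -0.1308 -0.0016 F [-0.17  0.95  0.86] T [-0.01  0.04 -0.  ] w 0.004
p 0.69 [403. 334.  69.  86.]
p 0.58 [104.   0. 332. 271.]
  col 180 row 0 z 0.063 along 0.0082 lat 0.041
  col 180 row 265 z 0.045 along -0.1313 lat 0.0531
  col 200 row 0 z 0.063 along 0.0071 lat 0.0315
  col 200 row 266 z 0.045 along -0.1316 lat 0.0411
  col 330 row 0 z 0.063 along 0.0061 lat -0.0269
  col 330 row 267 z 0.045 along -0.1322 lat -0.0335
  col 360 row 0 z 0.063 along 0.0074 lat -0.0409
  col 360 row 267 z 0.045 along -0.1327 lat -0.0513
  col 380 row 0 z 0.063 along 0.0087 lat -0.0505
  col 380 row 266 z 0.045 along -0.1325 lat -0.0636
```

```bash
python3 - <<'E'
from h import *
import pickle
s,im,C=pickle.load(open("k1.pkl","rb"))
T=np.eye(4);T[:3,:3]=cv2.Rodrigues(s["ee_rot"])[0];T[:3,3]=s["position"]
for dz in (.019,0,-.02):
  for dx in (.0095,-.0095):
    print(dz,dx,wproj(im,C,(T@[dx,.01,dz,1])[:3]).round(0),wproj(im,C,(T@[dx,-.01,dz,1])[:3]).round(0))
for c in (240,262,268,276,284,290,310):
    print(c,[tuple(int(v) for v in im["color"][r,c]) for r in range(236,300,4)])
E
```

```text
0.019 0.0095 [[291. 237.]] [[258. 237.]]
0.019 -0.0095 [[290. 265.]] [[258. 265.]]
0 0.0095 [[292. 249.]] [[256. 249.]]
0 -0.0095 [[291. 279.]] [[257. 279.]]
-0.02 0.0095 [[294. 266.]] [[254. 265.]]
-0.02 -0.0095 [[293. 298.]] [[255. 298.]]
240 [(126, 94, 65), (121, 90, 65), (125, 92, 64), (126, 92, 66), (118, 88, 63), (139, 104, 74), (162, 119, 83), (160, 117, 81), (161, 141, 118), (42, 40, 37), (43, 41, 36), (45, 40, 37), (41, 37, 34), (38, 30, 31), (38, 38, 34), (37, 32, 32)]
262 [(125, 92, 64), (123, 92, 65), (124, 94, 67), (127, 93, 67), (119, 90, 62), (108, 97, 83), (107, 96, 82), (107, 96, 81), (106, 96, 82), (43, 37, 36), (35, 29, 25), (41, 35, 31), (41, 37, 34), (37, 33, 34), (36, 35, 33), (36, 33, 30)]
268 [(128, 94, 66), (122, 91, 64), (123, 91, 64), (126, 93, 65), (112, 92, 73), (106, 96, 80), (106, 96, 81), (108, 99, 83), (106, 98, 82), (85, 78, 68), (76, 68, 58), (76, 71, 60), (74, 69, 59), (85, 67, 41), (96, 74, 43), (106, 82, 48)]
276 [(130, 97, 71), (124, 94, 68), (128, 96, 69), (123, 90, 64), (117, 87, 60), (81, 63, 47), (98, 73, 55), (92, 71, 51), (63, 53, 42), (82, 72, 67), (83, 75, 66), (81, 73, 67), (79, 74, 67), (111, 101, 89), (133, 123, 108), (134, 118, 104)]
284 [(130, 96, 69), (122, 90, 63), (125, 91, 64), (129, 96, 69), (113, 97, 78), (107, 95, 81), (108, 96, 81), (105, 96, 80), (106, 96, 82), (81, 71, 60), (82, 74, 61), (80, 73, 61), (79, 73, 62), (89, 71, 45), (99, 76, 48), (103, 80, 46)]
290 [(128, 96, 68), (124, 91, 66), (125, 93, 65), (127, 95, 66), (122, 90, 64), (109, 99, 85), (110, 100, 85), (108, 96, 82), (105, 95, 78), (41, 35, 27), (40, 35, 31), (41, 35, 30), (41, 35, 33), (38, 31, 31), (39, 36, 33), (36, 33, 29)]
310 [(128, 95, 68), (121, 91, 64), (127, 94, 66), (127, 93, 66), (120, 88, 62), (125, 92, 64), (164, 121, 82), (121, 101, 79), (105, 95, 79), (44, 42, 36), (44, 37, 33), (41, 35, 31), (40, 36, 32), (35, 32, 31), (41, 38, 36), (36, 33, 26)]
```

No contact although the fingers overlap the wall in plan view, so the tips must be passing above it. I'll back off, go lower and retry.

{"fn": "move_arm", "kwargs": {
  "series": [
    [-1, -0.08, 0, 0, 0, 0],
    [-1.5, -0.12, 0, 0, 0, 0],
    [0, 0, -0.8, 0, 0, 0],
    [0, 0, -0.9, 0, 0, 0],
    [0, 0, 0, 0, 0, 0],
    [0.5, 0.04, 0, 0, 0, 0],
    [0.3, 0.02, 0, 0, 0, 0],
    [0.3, 0.02, 0, 0, 0, 0]
  ]
}}

```text
clock: 15.65
position: [0.4454, 0.0291, 0.027]
ee_rot: [3.138, 0.12, -0.011]
force: [0.1, 0.0, 0.1]
width: 0.001
```

{"fn": "move_arm", "kwargs": {
  "series": [
    [0.3, 0.02, 0, 0, 0, 0],
    [0.3, 0.02, 0, 0, 0, 0]
  ]
}}

```text
clock: 15.85
position: [0.4463, 0.0289, 0.0263]
ee_rot: [3.136, 0.12, -0.025]
force: [-17.1, 0.7, 13.5]
width: 0.001
```

{"fn": "move_arm", "kwargs": {
  "series": [
    [0.3, 0.02, 0, 0, 0, 0],
    [0.3, 0.02, 0, 0, 0, 0]
  ]
}}

```text
clock: 16.05
position: [0.4503, 0.0287, 0.0261]
ee_rot: [3.135, 0.12, -0.03]
force: [-18.8, -1.2, 17.9]
width: 0.005
```

Contact now, with binding (tool pushing down and forward). As the task says, I need to ease the rear up: relieve the push, then lift while pushing.

{"fn": "move_arm", "kwargs": {
  "series": [
    [-0.3, -0.02, 0.2, 0, 0, 0],
    [0, 0, 0.1, 0, 0, 0]
  ]
}}

```text
clock: 16.25
position: [0.4512, 0.0291, 0.0294]
ee_rot: [3.137, 0.12, -0.018]
force: [-4.9, -1.0, -1.9]
width: -0.001
```

{"fn": "move_arm", "kwargs": {
  "series": [
    [0, 0, 0.1, 0, 0, 0],
    [0.0, 0.0, 0.1, 0, 0, 0]
  ]
}}

```text
clock: 16.45
position: [0.4518, 0.0292, 0.0314]
ee_rot: [3.137, 0.12, -0.017]
force: [-5.0, -0.0, -1.8]
width: 0.008
```

{"fn": "move_arm", "kwargs": {
  "series": [
    [0.1, 0.01, 0.1, 0, 0, 0],
    [0.1, 0.01, 0.1, 0, 0, 0],
    [0.1, 0.01, 0.1, 0, 0, 0]
  ]
}}

```text
clock: 16.75
position: [0.455, 0.0295, 0.0344]
ee_rot: [3.137, 0.12, -0.017]
force: [-4.8, -0.7, -1.5]
width: 0.008
```

```bash
python3 chk.py k2
```

```text
clk 16.75 tcp [0.455  0.0295 0.0344] step -0.1347 -0.002 F [-4.79 -0.72 -1.47] T [-0.13  1.16 -0.01] w 0.008
p 0.95 [397. 336.  71.  83.]
p 0.91 [ 96.   0. 350. 261.]
  col 180 row 0 z 0.063 along 0.0006 lat 0.0375
  col 180 row 257 z 0.045 along -0.1254 lat 0.0488
  col 200 row 0 z 0.063 along -0.0005 lat 0.0287
  col 200 row 258 z 0.045 along -0.1257 lat 0.0376
  col 330 row 0 z 0.063 along -0.0014 lat -0.0257
  col 330 row 258 z 0.045 along -0.1256 lat -0.0317
  col 360 row 0 z 0.063 along -0.0002 lat -0.0386
  col 360 row 258 z 0.045 along -0.126 lat -0.0482
  col 380 row 0 z 0.063 along 0.001 lat -0.0476
  col 380 row 257 z 0.045 along -0.1258 lat -0.0597
```

{"fn": "move_arm", "kwargs": {
  "series": [
    [-0.6, -0.05, 0, 0, 0, 0],
    [0, 0, -1.2, 0, 0, 0],
    [0.4, 0.03, 0, 0, 0, 0],
    [0.1, 0.01, 0.05, 0, 0, 0],
    [0.2, 0.02, 0.1, 0, 0, 0],
    [0.2, 0.02, 0.1, 0, 0, 0]
  ]
}}

```text
clock: 17.45
position: [0.458, 0.0299, 0.0253]
ee_rot: [3.137, 0.12, -0.017]
force: [-6.1, -0.5, -2.4]
width: 0.003
```

{"fn": "move_arm", "kwargs": {
  "series": [
    [0.3, 0.02, 0.05, 0, 0, 0],
    [0.3, 0.02, 0.05, 0, 0, 0]
  ]
}}

```text
clock: 17.65
position: [0.464, 0.0303, 0.0263]
ee_rot: [3.137, 0.12, -0.017]
force: [-6.4, -1.2, -0.6]
width: 0.006
```

{"fn": "move_arm", "kwargs": {
  "series": [
    [0.3, 0.02, 0.05, 0, 0, 0],
    [0.3, 0.02, 0.05, 0, 0, 0],
    [0.3, 0.02, 0.05, 0, 0, 0]
  ]
}}

```text
clock: 17.95
position: [0.4728, 0.0309, 0.0278]
ee_rot: [3.137, 0.12, -0.017]
force: [-7.5, -0.8, 1.4]
width: 0.006
```

{"fn": "move_arm", "kwargs": {
  "series": [
    [0.2, 0.02, 0.15, 0, 0, 0],
    [0.3, 0.02, 0.1, 0, 0, 0],
    [0.3, 0.02, 0.1, 0, 0, 0]
  ]
}}

```text
clock: 18.25
position: [0.4807, 0.0315, 0.0314]
ee_rot: [3.137, 0.12, -0.017]
force: [-7.5, -1.3, 1.5]
width: 0.005
```

{"fn": "move_arm", "kwargs": {
  "series": [
    [0.3, 0.02, 0.1, 0, 0, 0],
    [0.3, 0.02, 0.1, 0, 0, 0],
    [0.3, 0.02, 0.1, 0, 0, 0]
  ]
}}

```text
clock: 18.55
position: [0.4896, 0.0321, 0.0344]
ee_rot: [3.137, 0.12, -0.018]
force: [-8.4, -1.2, 2.4]
width: 0.008
```

```bash
python3 chk.py k3
```

```text
clk 18.55 tcp [0.4896 0.0321 0.0344] step -0.1 -0.0021 F [-8.4  -1.17  2.38] T [-0.08  1.7   0.  ] w 0.008
p 0.8 [ 95.   0. 350. 265.]
  col 180 row 0 z 0.063 along 0.0353 lat 0.0374
  col 180 row 263 z 0.045 along -0.0943 lat 0.0491
  col 200 row 0 z 0.063 along 0.0342 lat 0.0286
  col 200 row 264 z 0.045 along -0.0946 lat 0.0378
  col 330 row 0 z 0.063 along 0.0333 lat -0.0258
  col 330 row 263 z 0.045 along -0.0939 lat -0.032
  col 360 row 0 z 0.063 along 0.0346 lat -0.0387
  col 360 row 263 z 0.045 along -0.0943 lat -0.0487
  col 380 row 0 z 0.063 along 0.0357 lat -0.0477
  col 380 row 262 z 0.045 along -0.0941 lat -0.0602
p 0.78 [398. 393.  63.  25.]
```

{"fn": "move_arm", "kwargs": {
  "series": [
    [0.1, 0.01, 0.2, 0, 0, 0],
    [0.2, 0.02, 0.2, 0, 0, 0],
    [0.3, 0.02, 0.2, 0, 0, 0]
  ]
}}

```text
clock: 18.95
position: [0.4963, 0.0328, 0.0405]
ee_rot: [3.137, 0.12, -0.015]
force: [-4.2, -0.6, -2.6]
width: 0.008
```

{"fn": "move_arm", "kwargs": {
  "series": [
    [0.3, 0.02, 0.15, 0, 0, 0],
    [0.3, 0.02, 0.15, 0, 0, 0]
  ]
}}

```text
clock: 19.15
position: [0.5036, 0.0333, 0.0435]
ee_rot: [3.137, 0.12, -0.013]
force: [-3.2, -0.1, -2.7]
width: 0.008
```

```bash
python3 chk.py k4 | head -7
```

```text
clk 19.15 tcp [0.5036 0.0333 0.0435] step -0.086 -0.0021 F [-3.17 -0.1  -2.71] T [0.03 0.84 0.05] w 0.008
p 0.68 [102.   0. 338. 266.]
  col 180 row 0 z 0.063 along 0.0528 lat 0.0403
  col 180 row 262 z 0.045 along -0.0843 lat 0.0522
  col 200 row 0 z 0.063 along 0.0517 lat 0.0308
  col 200 row 262 z 0.045 along -0.084 lat 0.0402
  col 330 row 0 z 0.063 along 0.0507 lat -0.0273
```

{"fn": "move_arm", "kwargs": {
  "series": [
    [0.3, 0.02, 0.12, 0, 0, 0],
    [0.3, 0.02, 0.12, 0, 0, 0],
    [0.3, 0.02, 0.12, 0, 0, 0]
  ]
}}

```text
clock: 19.55
position: [0.5126, 0.0339, 0.0469]
ee_rot: [3.137, 0.12, -0.013]
force: [-3.2, -0.3, -2.6]
width: 0.007
```

{"fn": "move_arm", "kwargs": {
  "series": [
    [0.3, 0.02, 0.1, 0, 0, 0],
    [0.3, 0.02, 0.1, 0, 0, 0],
    [0.3, 0.02, 0.1, 0, 0, 0]
  ]
}}

```text
clock: 19.85
position: [0.5218, 0.0345, 0.05]
ee_rot: [3.137, 0.12, -0.012]
force: [-3.8, -0.1, -2.2]
width: 0.003
```

```bash
python3 chk.py k5 | head -7
```

```text
clk 19.85 tcp [0.5218 0.0345 0.05  ] step -0.0677 -0.0023 F [-3.82 -0.15 -2.25] T [-0.03  0.82  0.  ] w 0.003
p 0.89 [107.   0. 325. 261.]
  col 180 row 0 z 0.063 along 0.0735 lat 0.042
  col 180 row 259 z 0.045 along -0.0673 lat 0.0539
  col 200 row 0 z 0.063 along 0.0723 lat 0.0321
  col 200 row 258 z 0.045 along -0.0663 lat 0.0414
  col 330 row 0 z 0.063 along 0.0713 lat -0.0286
```

The centre of mass is now past the edge and the rear is up. Re-seat the finger lower on the wall and continue level.

{"fn": "move_arm", "kwargs": {
  "series": [
    [-0.5, -0.04, 0, 0, 0, 0],
    [-0.3, -0.02, -0.3, 0, 0, 0],
    [0, 0, -0.5, 0, 0, 0],
    [0, 0, 0, 0, 0, 0]
  ]
}}

```text
clock: 20.35
position: [0.5134, 0.0339, 0.0414]
ee_rot: [3.137, 0.12, -0.012]
force: [-0.7, 0.5, 0.3]
width: 0.006
```

```bash
python3 chk.py k6 | head -12
```

```text
clk 20.35 tcp [0.5134 0.0339 0.0414] step -0.0761 -0.0023 F [-0.72  0.46  0.34] T [0.03 0.01 0.01] w 0.006
p 0.77 [102.   0. 337. 250.]
  col 180 row 0 z 0.063 along 0.0619 lat 0.0395
  col 180 row 245 z 0.045 along -0.0628 lat 0.0501
  col 200 row 140 z 0.063 along -0.0041 lat 0.0305
  col 200 row 246 z 0.045 along -0.0632 lat 0.0385
  col 330 row 0 z 0.063 along 0.0598 lat -0.0272
  col 330 row 245 z 0.045 along -0.0626 lat -0.0328
  col 360 row 0 z 0.063 along 0.0611 lat -0.0408
  col 360 row 245 z 0.045 along -0.0629 lat -0.0498
  col 380 row 0 z 0.063 along 0.0623 lat -0.0503
  col 380 row 245 z 0.045 along -0.0631 lat -0.0616
```

{"fn": "move_arm", "kwargs": {
  "series": [
    [0.4, 0.03, 0, 0, 0, 0],
    [0.2, 0.02, 0.05, 0, 0, 0],
    [0.3, 0.02, 0.05, 0, 0, 0],
    [0.3, 0.02, 0.05, 0, 0, 0]
  ]
}}

```text
clock: 20.85
position: [0.524, 0.0346, 0.043]
ee_rot: [3.137, 0.12, -0.017]
force: [-3.9, -0.5, -1.8]
width: 0.005
```

{"fn": "move_arm", "kwargs": {
  "series": [
    [0.4, 0.03, 0.03, 0, 0, 0],
    [0.4, 0.03, 0.03, 0, 0, 0],
    [0.4, 0.03, 0.03, 0, 0, 0],
    [0.4, 0.03, 0.03, 0, 0, 0],
    [0.4, 0.03, 0.03, 0, 0, 0]
  ]
}}

```text
clock: 21.35
position: [0.5457, 0.0363, 0.0449]
ee_rot: [3.137, 0.12, -0.013]
force: [-3.6, 0.1, -2.5]
width: 0.002
```

{"fn": "move_arm", "kwargs": {
  "series": [
    [0.4, 0.03, 0.02, 0, 0, 0],
    [0.4, 0.03, 0.02, 0, 0, 0],
    [0.4, 0.03, 0.02, 0, 0, 0],
    [0.4, 0.03, 0.02, 0, 0, 0],
    [0.4, 0.03, 0.02, 0, 0, 0]
  ]
}}

```text
clock: 21.85
position: [0.5659, 0.0378, 0.046]
ee_rot: [3.137, 0.12, -0.012]
force: [-3.8, -0.2, -3.4]
width: 0.005
```

```bash
python3 chk.py k7 | head -12
```

```text
clk 21.85 tcp [0.5659 0.0378 0.046 ] step -0.0235 -0.0025 F [-3.83 -0.21 -3.38] T [-0.07  0.87 -0.03] w 0.005
p 0.95 [524.   3.  36.  68.]
p 0.62 [419. 413.  39.   3.]
```

{"fn": "move_arm", "kwargs": {
  "series": [
    [0.4, 0.03, 0, 0, 0, 0],
    [0.4, 0.03, 0, 0, 0, 0],
    [0.4, 0.03, 0, 0, 0, 0],
    [0.4, 0.03, 0, 0, 0, 0],
    [0.4, 0.03, 0, 0, 0, 0],
    [0.4, 0.03, 0, 0, 0, 0]
  ]
}}

```text
clock: 22.55
position: [0.588, 0.0395, 0.0461]
ee_rot: [3.137, 0.12, -0.017]
force: [-10.1, -1.3, 6.7]
width: 0.005
```

```bash
python3 chk.py k8 | head -12
```

```text
clk 22.55 tcp [0.588  0.0395 0.0461] step -0.0013 -0.0026 F [-10.05  -1.3    6.75] T [-0.13  2.2   0.01] w 0.005
p 0.86 [104.   0. 331. 260.]
  col 180 row 0 z 0.063 along 0.1384 lat 0.0404
  col 180 row 259 z 0.045 along 0.001 lat 0.0523
  col 200 row 0 z 0.063 along 0.1372 lat 0.0308
  col 200 row 257 z 0.045 along 0.0026 lat 0.04
  col 330 row 0 z 0.063 along 0.1362 lat -0.0282
  col 330 row 258 z 0.045 along 0.002 lat -0.0345
  col 360 row 0 z 0.063 along 0.1376 lat -0.0423
  col 360 row 256 z 0.045 along 0.0029 lat -0.0522
  col 380 row 0 z 0.063 along 0.1388 lat -0.0521
  col 380 row 256 z 0.045 along 0.0025 lat -0.0645
```

{"fn": "move_arm", "kwargs": {
  "series": [
    [-0.1, 0, 0.15, 0, 0, 0],
    [0, 0, 0.1, 0, 0, 0],
    [0.1, 0, 0.1, 0, 0, 0]
  ]
}}

```text
clock: 22.95
position: [0.5893, 0.0397, 0.0495]
ee_rot: [3.137, 0.12, -0.012]
force: [-3.4, -0.0, -2.5]
width: 0.005
```

{"fn": "move_arm", "kwargs": {
  "series": [
    [0.2, 0.02, 0, 0, 0, 0],
    [0.3, 0.02, 0, 0, 0, 0]
  ]
}}

```text
clock: 23.15
position: [0.5942, 0.0399, 0.0492]
ee_rot: [3.137, 0.12, -0.014]
force: [-4.2, -0.6, -2.5]
width: 0.004
```

{"fn": "move_arm", "kwargs": {
  "series": [
    [-0.5, -0.04, 0, 0, 0, 0],
    [0, 0, -0.6, 0, 0, 0],
    [0, 0, 0, 0, 0, 0],
    [0.3, 0.02, 0, 0, 0, 0],
    [0.3, 0.02, 0, 0, 0, 0],
    [0.2, 0.02, 0, 0, 0, 0]
  ]
}}

```text
clock: 23.75
position: [0.5952, 0.04, 0.0432]
ee_rot: [3.137, 0.12, -0.02]
force: [-12.6, -0.4, 10.1]
width: 0.001
```

```bash
python3 - <<'E'
from h import *
e=np.array([.5891,.0422]);p=np.radians(4.55);u=np.array([np.cos(p),np.sin(p)]);n=np.array([-u[1],u[0]])
im=imaging.get_image("top")
c=im["color"].astype(int)
# project step frame points & print redness along centre line, z=.036
S=lambda a,l,z: np.r_[e+a*u+l*n,z]
for a in np.arange(.12,.24,.006):
    q=proj(im,S(a,-.0,.036))[0];x,y=q.round().astype(int);print(round(a,3),(x,y),c[y,x])
for o in outline_of("top","tray"):
    print(round(o["p"],2),o["rect"])
s=monitor.observe();d=s["position"][:2]-e;print(d@u,d@n,s["force"])
E
```

```text
0.12 (np.int64(270), np.int64(160)) [51 40 27]
0.126 (np.int64(270), np.int64(158)) [51 41 29]
0.132 (np.int64(270), np.int64(157)) [50 42 30]
0.138 (np.int64(270), np.int64(155)) [47 38 27]
0.144 (np.int64(270), np.int64(154)) [43 34 24]
0.15 (np.int64(270), np.int64(152)) [44 32 20]
0.156 (np.int64(270), np.int64(150)) [38 23 12]
0.162 (np.int64(270), np.int64(149)) [29 18 15]
0.168 (np.int64(269), np.int64(147)) [47 20  4]
0.174 (np.int64(269), np.int64(145)) [59 30 16]
0.18 (np.int64(269), np.int64(144)) [63 30 15]
0.186 (np.int64(269), np.int64(142)) [105  26  16]
0.192 (np.int64(269), np.int64(140)) [114  50  40]
0.198 (np.int64(269), np.int64(139)) [99 71 55]
0.204 (np.int64(269), np.int64(137)) [100  94  70]
0.21 (np.int64(268), np.int64(136)) [111 106  87]
0.216 (np.int64(268), np.int64(134)) [96 91 77]
0.222 (np.int64(268), np.int64(132)) [98 93 77]
0.228 (np.int64(268), np.int64(131)) [110 103  88]
0.234 (np.int64(268), np.int64(129)) [114 109  93]
0.91 [251.9, 144.8, 40.7, 35.6]
0.7 [336.1, 255.7, 23.6, 45.0]
0.005939208787852995 -0.0026545191963281626 [-10.38994908  -0.71739033   6.49659297]
```

Friction numbers are consistent (tray/tile μ≈0.75), so slight upward motion while pushing keeps it gentle. I'll continue this way in fine steps towards the pad.

{"fn": "move_arm", "kwargs": {
  "series": [
    [-0.1, 0, 0.15, 0, 0, 0],
    [0, 0, 0.1, 0, 0, 0],
    [0.2, 0.01, 0.03, 0, 0, 0],
    [0.2, 0.02, 0.02, 0, 0, 0],
    [0.2, 0.01, 0.02, 0, 0, 0]
  ]
}}

```text
clock: 24.35
position: [0.6026, 0.0406, 0.0465]
ee_rot: [3.137, 0.12, -0.013]
force: [-3.2, 0.1, -2.9]
width: 0.008
```

{"fn": "move_arm", "kwargs": {
  "series": [
    [0.2, 0.02, 0.02, 0, 0, 0],
    [0.2, 0.01, 0.02, 0, 0, 0]
  ]
}}

```text
clock: 24.55
position: [0.6067, 0.0409, 0.047]
ee_rot: [3.137, 0.12, -0.012]
force: [-2.9, -0.0, -2.2]
width: 0.003
```

{"fn": "move_arm", "kwargs": {
  "series": [
    [0.2, 0.02, 0.02, 0, 0, 0]
  ]
}}

```text
clock: 24.65
position: [0.6087, 0.0411, 0.0472]
ee_rot: [3.137, 0.12, -0.012]
force: [-4.1, 0.1, -3.2]
width: 0.004
```

{"fn": "move_arm", "kwargs": {
  "series": [
    [0.1, 0.01, 0.01, 0, 0, 0],
    [0.1, 0.01, 0.01, 0, 0, 0]
  ]
}}

```text
clock: 24.85
position: [0.6106, 0.0413, 0.0474]
ee_rot: [3.137, 0.12, -0.012]
force: [-3.9, -0.7, -2.7]
width: 0.001
```

{"fn": "move_arm", "kwargs": {
  "series": [
    [0.1, 0.01, 0.01, 0, 0, 0]
  ]
}}

```text
clock: 24.95
position: [0.6116, 0.0414, 0.0475]
ee_rot: [3.137, 0.12, -0.012]
force: [-3.6, 1.1, -2.0]
width: 0.008
```

{"fn": "move_arm", "kwargs": {
  "series": [
    [0.1, 0.01, 0.01, 0, 0, 0]
  ]
}}

```text
clock: 25.05
position: [0.6125, 0.0415, 0.0476]
ee_rot: [3.137, 0.12, -0.012]
force: [-4.5, -0.5, -1.6]
width: 0.003
```

{"fn": "move_arm", "kwargs": {
  "series": [
    [0.1, 0.01, 0.01, 0, 0, 0]
  ]
}}

```text
clock: 25.15
position: [0.6133, 0.0416, 0.0477]
ee_rot: [3.137, 0.12, -0.013]
force: [-5.5, -0.4, -2.9]
width: 0.006
```

{"fn": "move_arm", "kwargs": {
  "series": [
    [0.1, 0.01, 0.01, 0, 0, 0]
  ]
}}

```text
clock: 25.25
position: [0.6139, 0.0417, 0.0476]
ee_rot: [3.137, 0.12, -0.014]
force: [-6.6, 0.2, -3.0]
width: 0.004
```

{"fn": "move_arm", "kwargs": {
  "series": [
    [0.1, 0.01, 0, 0, 0, 0],
    [0.1, 0.01, 0, 0, 0, 0]
  ]
}}

```text
clock: 25.45
position: [0.6151, 0.0419, 0.0473]
ee_rot: [3.137, 0.12, -0.017]
force: [-7.8, 0.0, -3.3]
width: 0.003
```

{"fn": "move_arm", "kwargs": {
  "series": [
    [0, 0, 0, 0, 0, 0]
  ]
}}

```text
clock: 25.55
position: [0.6152, 0.0419, 0.0473]
ee_rot: [3.137, 0.12, -0.016]
force: [-7.6, 0.0, -2.4]
width: 0.004
```

```bash
python3 -c "
from h import *
s=monitor.observe();print(s['position'],s['force'],s['ft_torque'])"
```

```text
[0.61519329 0.04194181 0.04729765] [-7.605388    0.04624483 -2.43554785] [0.04203025 1.52419179 0.02297539]
```

{"fn": "move_arm", "kwargs": {
  "series": [
    [0.12, 0.01, 0, 0, 0, 0],
    [0, 0, 0, 0, 0, 0]
  ]
}}

```text
clock: 25.75
position: [0.616, 0.042, 0.0471]
ee_rot: [3.137, 0.12, -0.018]
force: [-7.7, 0.3, -3.3]
width: 0.007
```

{"fn": "move_arm", "kwargs": {
  "series": [
    [0, 0, 0, 0, 0, 0]
  ]
}}

```text
clock: 25.85
position: [0.6159, 0.042, 0.0471]
ee_rot: [3.137, 0.12, -0.018]
force: [-8.2, 0.5, -3.1]
width: 0.002
```

```bash
python3 chk.py k9; python3 - <<'E'
from h import *
import pickle
im=imaging.get_image("scene")
e=np.array([.5891,.0422]);p=np.radians(4.55);u=np.array([np.cos(p),np.sin(p)]);n=np.array([-u[1],u[0]])
S=lambda a,l,z: np.r_[e+a*u+l*n,z]
h=cv2.cvtColor(im["color"],cv2.COLOR_RGB2HSV)
red=(((h[...,0]<6)|(h[...,0]>174))&(h[...,1]>170)&(h[...,2]>60)).astype(np.uint8)
q=proj(im,S(.19,0,.036))[0];print("expect",q)
x,y=q.round().astype(int);sub=red[y-15:y+15,x-20:x+20];yy,xx=np.nonzero(sub);print(len(yy),xx.mean()+x-20 if len(xx) else None,yy.mean()+y-15 if len(yy) else None)
im0=pickle.load(open("ims0.pkl","rb"))["scene"];h=cv2.cvtColor(im0["color"],cv2.COLOR_RGB2HSV)
r0=(((h[...,0]<6)|(h[...,0]>174))&(h[...,1]>170)&(h[...,2]>60)).astype(np.uint8)
yy,xx=np.nonzero(r0[y-15:y+15,x-20:x+20]);print(len(yy),xx.mean()+x-20,yy.mean()+y-15, "px/mm",proj(im,S(.2,0,.036))[0]-proj(im,S(.19,0,.036))[0])
for o in outline_of("scene","keeper")[:3]: print("keeper",round(o["p"],2),o["rect"])
print(proj(im,S(.19-.075,0,.016+.008+.06)))
E
```

```text
clk 25.85 tcp [0.6159 0.042  0.0471] step 0.0267 -0.0023 F [-8.15  0.47 -3.11] T [0.01 1.74 0.02] w 0.002
p 0.69 [107.   0. 329. 263.]
  col 180 row 0 z 0.063 along 0.1668 lat 0.041
  col 180 row 259 z 0.045 along 0.0286 lat 0.053
  col 200 row 0 z 0.063 along 0.1656 lat 0.0314
  col 200 row 258 z 0.045 along 0.0295 lat 0.0406
  col 330 row 0 z 0.063 along 0.1646 lat -0.0281
  col 330 row 258 z 0.045 along 0.0296 lat -0.0344
  col 360 row 0 z 0.063 along 0.166 lat -0.0422
  col 360 row 257 z 0.045 along 0.0298 lat -0.0522
  col 380 row 0 z 0.063 along 0.1673 lat -0.0521
  col 380 row 257 z 0.045 along 0.0295 lat -0.0646
p 0.69 [524.   0.  36. 130.]
expect [224.74184688 260.05337626]
28 224.42857142857142 259.39285714285717
36 224.83333333333334 258.1666666666667 px/mm [-2.73692103  1.90361335]
keeper 0.98 [231.5, 235.6, 23.4, 26.5]
keeper 0.61 [331.4, 242.6, 20.0, 16.5]
keeper 0.36 [199.3, 253.8, 30.5, 30.5]
[[243.40416648 235.90639496]]
```

```bash
python3 - <<'E'
from h import *
import pickle
a=pickle.load(open("ims0.pkl","rb"))["scene"]["color"].astype(float);b2=pickle.load(open("s2.pkl","rb"))["color"].astype(float)
b=np.mean([imaging.get_image("scene")["color"].astype(float) for _ in range(4)],0)
d=np.array([-.274,.190])
for im in (a,b2,b):
    s=cv2.GaussianBlur(im,(3,3),.6)[245:275,208:242]
    w=np.clip((.62-s[...,1]/np.maximum(s[...,0],1))/.35,0,1)*(s[...,0]>25)
    yy,xx=np.mgrid[245:275,208:242];print(w.sum().round(1),(w*xx).sum()/w.sum(),(w*yy).sum()/w.sum(),"along mm",((w*xx).sum()/w.sum()*d[0]+(w*yy).sum()/w.sum()*d[1])/(d@d))
    print((s[8:24:1,10:24,1]/np.maximum(s[8:24,10:24,0],1)*100).astype(int)) if im is not b2 else 0
E
```

```text
31.0 225.48083066536168 259.4027711252145 along mm -112.39135324636923
[[86 82 67 54 63 80 86 86 85 85 85 85 85 85]
 [85 68 45 35 40 62 81 86 86 85 85 85 85 85]
 [89 74 45 34 35 41 62 81 86 86 85 85 85 85]
 [90 83 59 40 36 35 41 62 81 86 86 85 85 85]
 [87 86 70 51 41 37 35 41 62 81 87 86 86 85]
 [85 86 74 57 50 42 36 35 41 62 81 87 86 85]
 [85 81 70 59 55 50 41 36 35 41 61 81 87 87]
 [85 81 78 77 71 70 57 43 37 35 41 61 81 90]
 [88 87 92 94 93 93 83 62 44 38 36 41 61 87]
 [92 93 95 96 96 96 92 75 55 44 38 35 41 67]
 [94 94 95 95 95 95 88 68 57 53 45 38 38 57]
 [94 95 95 94 94 93 85 70 59 56 53 48 45 55]
 [93 94 95 94 92 86 81 79 70 61 55 52 49 55]
 [92 94 93 90 86 85 87 85 78 68 59 53 48 52]
 [92 91 87 82 83 85 88 86 81 76 68 58 50 56]
 [85 82 84 85 84 84 85 85 84 81 76 70 68 76]]
30.0 225.4663937428798 259.3727132644549 along mm -112.40714151707779
33.1 224.81093305048506 260.0881052218184 along mm -109.56911261142159
[[77 71 70 75 79 79 78 78 78 77 76 76 76 76]
 [66 45 42 54 72 79 79 79 79 78 76 76 76 76]
 [66 39 35 41 55 73 79 79 79 78 76 75 76 75]
 [74 48 37 36 41 55 73 79 80 78 76 75 78 76]
 [82 63 45 38 36 41 55 72 79 79 77 78 83 80]
 [84 73 54 45 38 36 42 53 69 79 80 82 82 81]
 [81 67 54 52 45 37 36 41 49 63 76 81 82 81]
 [82 71 66 71 67 51 38 36 36 40 56 76 81 82]
 [88 85 92 94 93 82 55 38 36 36 40 56 75 81]
 [92 94 96 96 97 95 77 49 39 36 35 39 56 75]
 [94 95 95 95 96 95 82 60 48 40 36 36 45 69]
 [94 95 95 95 94 93 82 62 53 48 40 41 48 71]
 [94 94 95 94 92 87 81 69 57 53 48 47 51 72]
 [93 94 94 91 86 85 86 82 68 56 51 49 50 68]
 [93 92 88 83 83 84 82 80 76 66 55 48 52 68]
 [85 83 84 85 85 85 84 81 79 76 64 55 65 78]]
```

The pad's sub-pixel shift in the scene view is 2.8 mm, which is on target. Release by backing away.

{"fn": "move_arm", "kwargs": {
  "series": [
    [-0.2, -0.02, 0, 0, 0, 0],
    [-0.3, -0.02, 0, 0, 0, 0],
    [-1, -0.08, 0, 0, 0, 0],
    [-2, -0.15, 0.5, 0, 0, 0],
    [-2, -0.15, 3, 0, 0, 0],
    [-2, 0, 4, 0, 0, 0],
    [-2, 0, 4, 0, 0, 0],
    [0, 0, 0, 0, 0, 0]
  ]
}}

```text
clock: 27.05
position: [0.5242, 0.0386, 0.1686]
ee_rot: [3.138, 0.121, 0.003]
force: [1.6, -0.6, 0.1]
width: 0.002
```

```bash
python3 - <<'E'
from h import *
import pickle
e=np.array([.5891,.0422]);p=np.radians(4.55);u=np.array([np.cos(p),np.sin(p)]);n=np.array([-u[1],u[0]])
ref=pickle.load(open("ims0.pkl","rb"))
d=np.array([-.274,.190])
b=[imaging.get_image("scene") for _ in range(3)]
im=np.mean([x["color"].astype(float) for x in b],0)
s=cv2.GaussianBlur(im,(3,3),.6)[245:275,208:242];w=np.clip((.62-s[...,1]/np.maximum(s[...,0],1))/.35,0,1)*(s[...,0]>25)
yy,xx=np.mgrid[245:275,208:242];print("pad mm",((w*xx).sum()/w.sum()*d[0]+(w*yy).sum()/w.sum()*d[1])/(d@d)+112.39)
for t in ["keeper","tray"]:
    for o in outline_of("scene",t)[:2]: print(t,round(o["p"],2),np.round(o["rect"],1))
s_,wi,C=wrist();print(s_["position"],s_["force"],s_["clock"])
for o in outline_of("wrist","tray")[:1]:
    m=o["mask"];print(o["p"],o["rect"])
    for c in (200,240,300,340):
        r=np.nonzero(m[:,c])[0]
        q=wplane(wi,C,(c,r.max()),.061)[:2]-e;q2=wplane(wi,C,(c,r.min()),.061)[:2]-e;print(c,"rear",(q@u).round(4),(q@n).round(4),"lead",(q2@u).round(4))
    for row in (80,120,160):
        r=np.nonzero(m[row])[0]
        if len(r):
            for k in (r.min(),r.max()): q=wplane(wi,C,(k,row),.061)[:2]-e;print("side",row,k,(q@u).round(4),(q@n).round(4))
for o in outline_of("wrist","keeper")[:2]: 
    x,y,ww,hh=o["rect"];q=wplane(wi,C,(x+ww/2,y+hh/2),.08)[:2]-e;print("keeper",o["p"],o["rect"],q@u,q@n)
# other things undisturbed: compare scene images away from arm/tray
df=np.abs(im-ref["scene"]["color"]).max(2)
for nm,(x,y,ww,hh) in dict(pan=(171,103,74,55),mill=(344,262,26,44),oil=(375,288,33,56),pap=(325,299,24,36),spat=(380,232,40,68),tongs=(415,298,64,65),keep2=(333,241,20,19),trayL=(149,183,58,54)).items(): print(nm,df[y:y+hh,x:x+ww].mean().round(1),end=" ")
E
```

```text
pad mm 1.6326169467758405
keeper 0.73 [381.3 233.3  38.   66. ]
keeper 0.68 [230.7 235.   26.9  27.8]
tray 0.9 [209.7 215.6  70.2  63.4]
tray 0.81 [144.7 181.   61.8  56.4]
[0.52271947 0.0376832  0.16199345] [ 0.37193829 -0.3710171   0.5204673 ] 27.3
0.96 [175.3, 1.2, 198.4, 94.7]
200 rear 0.0344 0.0612 lead 0.1157
240 rear 0.0346 0.0283 lead 0.0852
300 rear 0.0343 -0.0198 lead 0.0936
340 rear 0.0345 -0.0525 lead 0.1146
side 80 178 0.0467 0.0798
side 80 372 0.0463 -0.0795
keeper 0.9 [220.6, 0.2, 89.1, 37.8] 0.08951305781209522 0.007392522153399072
keeper 0.82 [72.2, 203.6, 50.0, 48.2] -0.07572189194813839 0.1610323878290698
pan 7.2 mill 4.6 oil 5.1 pap 5.4 spat 6.3 tongs 6.3 keep2 6.4 trayL 5.9
```

```bash
python3 -c "
from cell import workorder
print(workorder.sign_off())"
```

```text
the job is handed in; nothing more can be done
None
```

The beech tray is back in its bay between the rails, touching the red pad, with the keeper standing in it. The job is handed in at about 27 s on the robot clock. No verdict was reported.

**What I did:** I lifted the leading edge by the post, squared the tray up and rested that edge about 20 mm onto the step with the rear on the counter. Then I pushed from behind with closed fingers, easing the rear up over the step, and on to the pad.

**Last checks:**
- **Pad:** it was pressed in about 2.8 mm at the peak by image measurement. The wrist force suggested roughly 2 mm. It settled at about 1.6 mm after I let go, so the tray still touches it.
- **Tray:** it measures square to the rails and centred within about a millimetre, and its top edges fit a height of 61 mm, which means flat on the tiles.
- **Keeper and bystanders:** the keeper was still found standing in the tray. The bystanders, the small keeper and one of the two orange trays look unchanged in the scene picture. I had used all my picture views by then, so these last checks are numbers only.

**What went wrong:**
- My first try gripped the rear wall and slipped off. The fingertips reach less far past the tool point than stated. The fingers ended up inside the tray and probably nudged the keeper a few millimetres forward, still standing.
- The first level push bound for a moment at about 19 N forward and 18 N vertical before I backed off. The tray's edge was already above the brass strip then, so I don't think the strip took that force, but I couldn't measure it. If it did, it would be over its 15 N limit.
- Two shorter binds followed, at 10 to 13 N.

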